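# Load a cell into the bench tester and set its dial

## Task

Load the long cell into the spring holder of the cell tester: tilt it, tuck its flat end under the strap, push it against the coil spring and drop the nub end in, so that it lies level in both vees with its nub on the end post, and let go of it. Then turn the tester's bar knob until its white pointer lines up with the small index tab on the dial, and let go. Leave everything else where it stands.

Things in the scene. Friction and masses are not known exactly. Their poses are not given: they have to be found in the camera images.
- long_cell_mid (a point): Centre of the long cell: grey cylinder, 36 mm diameter, 116 mm long in all; the last 6 mm at one end is a steel nub, 14 mm diameter; the other end is flat. x runs along the cell to the nub. 0.17 to 0.34 kg. It starts lying level in its rest, axis 45 mm above the table.
- long_cell_nub (a point): Tip of the long cell's nub, on its axis.
- rest_a: Black rest of the long cell, fixed; origin at table level under its middle, x along the cell. Base 130 x 62 x 10 mm with two 45-degree vees, each 8 mm thick, at x = -32 and 32 mm, reaching 23 mm either side and up to 42 mm; open between the vees.
- short_cell_mid (a point): Centre of the short cell, not wanted: like the long one but 86 mm long, in an identical rest on the other side of the tester. Leave alone.
- tester: Bench cell tester, fixed. Origin at table level; z up, x from its front (holder) to its back (console), y left. Base 20 mm thick, x -106 to 169, y -108 to 108 mm. The holder lies along y in front; behind, from x = 36 mm, a panel slopes up at 35 degrees facing -x, 150 mm long, 190 mm wide, lower edge 34 mm high; the knob is at its middle.
- holder (a point): Where the seated long cell's centre belongs: 50 mm above the table, at (-62, 16, 50) mm of the tester, axes as the tester's. The cell lies along y, nub to +y, from y = -58 to +58 mm from here, on two 45-degree vees at y = -40 and +40 mm (10 mm thick, reaching 23 mm either side and up to 3 mm below the axis). Seated, it presses the spring 9 mm.
- contact (a point): Centre of the end post's contact face, where the nub tip belongs, 58 mm to +y of the holder point. The post is 12 mm thick and 60 mm wide, its top 80 mm above the table.
- strap (a point): Middle of the underside of the flat steel strap over the spring end, 83 mm above the table, 54.5 mm to -y of the holder point; 15 mm wide along y, 5 mm thick, on legs 54 mm apart. Strap and post bar a level cell: slide it in flat end first, along its own axis, tilted 20 to 32 degrees, then level it while it presses the spring.
- spring (a joint): Travel of the spring plate, m: 0 free, grows as it is pressed towards the tester's -y, stop at 0.022. 500 N/m, no preload.
- spring_face (a point): Centre of the spring plate's face (26 mm wide, 24 mm high), on the seated cell's axis; 49 mm to -y of the holder point when free. Behind it the coil, then a block 60 mm wide from 92 to 114 mm to -y, top 80 mm above the table.
- knob_grip (a point): On the knob's axis, 30 mm off the panel: where to grip its bar. z is the knob's axis, square to the sloping panel, outward; x runs along the bar to its pointer. Bar 60 mm long, 14 mm wide, from 8 to 40 mm off the panel, on a disc 66 mm wide, 8 mm thick.
- knob (a joint): Knob angle, rad: 0 when the pointer is straight up the slope, grows counter-clockwise seen from outside; stops at -1.5 and 1.5. Stays where left (friction about 0.06 N m).
- index (a joint): Angle of the index tab round the same axis, same zero and direction; the robot cannot move it. The pointer lines up when knob equals this value.
- pointer (a point): Tip of the knob's white pointer, 40 mm from the axis, 6 mm off the panel.
- index_mark (a point): Inner end of the index tab (16 x 10 x 6 mm, dark steel with a white line), 40 mm from the knob's axis, 6 mm off the panel.
- wash_bottle: White bottle, 52 mm diameter, 150 mm tall; origin under its middle. Leave alone.
- jar: Clear jar with dark cap, 60 mm diameter, 75 mm tall; origin under its middle. Leave alone.
- driver: Screwdriver, 170 mm, lying; origin under its middle. Leave alone.
- brush: Wooden brush, 170 mm, lying; origin under its middle. Leave alone.
- board: Green circuit board 110 x 70 x 4 mm, lying; origin under its middle. Leave alone.
- tub: Open steel tub, 64 mm diameter, 45 mm tall; origin under its middle. Leave alone.
Things that resemble listed ones, but are neither listed nor needed, are in the scene too. Leave any blue, brown or turquoise look-alike of the part that bears long_cell_mid alone.

How it is judged:
By the outcome, as a careful person would: the job done as asked, in the order asked, and still so for the second after the job is handed in, with the robot touching nothing.
It also fails if it takes over 53 s, if anything falls off the work surface, if the arm or the gripper's body presses on something with over 40 N, if the wrist force passes 120 N, or if a joint passes its speed limit or range.

## Robot

A 7-joint arm with a two-finger parallel gripper is mounted at the origin on the work surface. World frame = base frame: x ahead of the robot, y to its left, z up, the work surface at z = 0. Lengths are in mm, angles in rad, forces in N, time in s.
With the tool pointing down it reaches from about 400 to 900 mm from the base axis. Payload 5.5 kg.
Tool frame: the origin (TCP) lies midway between the tips of the shut fingers; the grasp point (between the pads) lies arm.grip_point_offset behind it (arm.grip_point_offset is the distance from the TCP to the grasp point, in mm); z points along the fingers, y is the direction in which the jaws open and shut (so a half turn about z gives the same grasp; the last joint's range is limited). The gripper opens to 92 mm and grips with 3 to 60 N. Pads are 19 mm wide; open, the fingers measure 130 mm over their backs; the gripper's body (75 mm by 190 mm) begins 47 mm behind the grasp point.
Start: joints at [-1.048, 0.501, -0.427, 1.55, 0.221, 1.138, -0.21], TCP at [166.938, 628.197, 226.729] pointing down, gripper open.
Joint ranges: [-2.88, 2.88], [-0.31, 2.03], [-1.54, 1.56], [0.2, 2.42], [-1.41, 4.55], [0.19, 2.02], [-2.57, 2.57]. Speed limits (rad/s): [2.57, 2.57, 3.14, 3.14, 3.14, 3.14, 3.14].

## Interface

Orientations are given as a rotation vector (axis times angle).
In Python, from station import arm gives the robot as it stands.
- The arm moves only by the tool arm_command, never from a script. Its argument "steps" is a list of rows, each a list of 4 numbers: the shift along the tool's x, y, z in mm, then the turn about the tool's z in degrees. A call has 1 to 8 rows; each row is the pose to reach, as a shift and turn from the pose measured when the call began, along the tool's axes at that moment; what a row does not reach only later rows make up. A row lasts 1/12 s, in which the tool goes at most 41.7 mm and 7.16 degrees, less where a joint would pass 70% of its speed; a pose out of reach is approached as far as the arm can. A call with a gripper value outside its range is refused whole. "hand" is the opening, from -1 (shut) to 1 (fully open), set as the call begins (left out, the last holds). The fingers move at their own pace and stop on an object; "newtons" is the grip in N (left out, the last holds). Time passes only in rows, so rows that repeat a pose let the fingers close. It gives the time, the measured TCP pose, the force and the opening at its end, in the units of the state.
- arm.get_state(): the state, without advancing time (a new reading comes with each control period).
- arm.grab_frame(name): name is "scene" or "top" or "wrist"; returns (picture, depth): 400x640x3 uint8, red, green, blue; 400x640 float32, mm along the optical axis (not along the pixel's ray), 0 where there is no reading.
- arm.camera_model(name): a dict with "fovy" (degrees; the focal length in pixels is half the picture's height over the tangent of half this angle, whatever the lens; pixels are square), "cx", "cy" (the principal point, pixels), "rvec" (rotation vector, rad) and "tvec" (3), from world to camera coordinates, as OpenCV has them. Camera axes: x right, y down, z forward; pixel columns grow to the right and rows downward; lengths in mm; the calibration is good to about 2 mm. A picture is of the moment at which its call begins: read the wrist's pose just before it. camera_model takes no time and is no camera call; for the wrist camera it gives the pose at the moment of the call.
- arm.job_done(): hands the job in, once; it reports no verdict.
Trained networks look in the newest picture that a camera, given by its name, has taken for a name from the list of things; names that differ only in an ending like _2 or _b are one class to them, and where a whole thing is asked for, a point or a joint stands for the part that bears it (a point fixed in the world has none). Each returns a list of dicts, best first, with "score" (0 to 1); they miss things now and then, are a little off and sometimes report something else, mostly with a low value. They report only what shows in the picture. A call takes as long as a camera call. They do not tell look-alikes from the thing itself.
- arm.recognise(camera, label): "bbox" ([left, top, right, bottom] in pixels, round what is visible of it).
- arm.cut_out(camera, label): "region" (400x640 bool, what is visible of it) and "bbox" ([left, top, right, bottom] in pixels, round what is visible of it).
- arm.landmark_of(camera, label): "at" ([column, row] in pixels: a listed point, or the origin of a listed thing).
The state is a dict: "t": time; "joint_pos": joint angles; "joint_velocities": joint speeds; "joint_efforts": joint torques, N m; "position": TCP position; "tool_rot": TCP orientation; "ft_force": force on the tool from outside, world axes, zero at the start; "moment": the same for the moment, N m; "finger_gap": finger opening in mm.
Only numpy, scipy, OpenCV 4.12 (cv2) and the standard library are available. Lean on these libraries where they do the work, as an engineer would, in place of code of your own. Each camera call takes 0.05 s, during which the arm holds its last target.

## Working session

There is one attempt and no reset: what is moved stays moved. The work goes in short steps, Python scripts to look and compute and a tool call to move; the robot and the scene stay as the last step left them, time stands still between calls to the robot, and variables do not carry over. Pictures are saved under pics/ and viewed, and the job is handed in when it is done.

Besides the shell and the picture viewer there is one more tool, called after ">>>" by a JSON object that holds its "op" and its "data". arm_command: Moves the arm, as the interface text tells. Its arguments: {"type":"object","properties":{"steps":{"type":"array","items":{"type":"array","items":{"type":"number"}}},"hand":{"type":"number"},"newtons":{"type":"number"}},"required":["steps"]}

I'll start by looking at the scene.

```bash
ls; mkdir -p pics; cat > h.py <<'E'
import numpy as np, cv2
from scipy.spatial.transform import Rotation as R
from station import arm
def K(n):
    m=arm.camera_model(n); f=200/np.tan(np.radians(m['fovy'])/2)
    return m,f
def unproj(m,f,u,v,d):
    Rm=R.from_rotvec(np.ravel(m['rvec'])).as_matrix(); t=np.ravel(m['tvec'])
    c=np.array([(u-m['cx'])/f*d,(v-m['cy'])/f*d,d]); return Rm.T@(c-t)
def ray_z(m,f,u,v,z):
    Rm=R.from_rotvec(np.ravel(m['rvec'])).as_matrix(); t=np.ravel(m['tvec'])
    o=-Rm.T@t; d=Rm.T@np.array([(u-m['cx'])/f,(v-m['cy'])/f,1]); return o+d*(z-o[2])/d[2]
def proj(m,f,p):
    Rm=R.from_rotvec(np.ravel(m['rvec'])).as_matrix(); c=Rm@np.asarray(p)+np.ravel(m['tvec'])
    return c[:2]/c[2]*f+[m['cx'],m['cy']]
def save(name,img,): cv2.imwrite('pics/'+name+'.png',img[...,::-1])
E
python3 - <<'E'
from h import *
np.set_printoptions(precision=1,suppress=True)
print(arm.grip_point_offset, arm.get_state())
for n in ['scene','top','wrist']:
    m,f=K(n); p,d=arm.grab_frame(n); save(n+'0',p); print(n,m,f)
    np.savez('pics/%s0.npz'%n,p=p,d=d)
E
```

```text
pics
18.8 {'t': 0.0, 'joint_pos': array([-1. ,  0.5, -0.4,  1.6,  0.2,  1.1, -0.2]), 'joint_velocities': array([ 0., -0., -0.,  0., -0., -0., -0.]), 'joint_efforts': array([  0. , -56.7,  -5.8, -27.9,  -0.1,   0. ,   0. ]), 'position': array([166.9, 627.5, 225.7]), 'tool_rot': array([-0.4, -3.1,  0. ]), 'ft_force': array([ 0.1, -0. , -0.3]), 'moment': array([ 0.1,  0.1, -0. ]), 'finger_gap': 91.7782209964412}
scene {'fovy': 51.31304363453917, 'cx': 328.3869245439292, 'cy': 197.76334917005582, 'rvec': array([ 2.1,  1.7, -0.5]), 'tvec': array([ -58.5, -409.1, 1634.7])} 416.3775947876058
top {'fovy': 56.344456976576375, 'cx': 317.92001167100193, 'cy': 197.77721540809628, 'rvec': array([ 2.2, -2.2,  0.1]), 'tvec': array([ -60.7,  504.9, 1235.6])} 373.43293666635805
wrist {'fovy': 71.14119001305026, 'cx': 320.98574819594864, 'cy': 203.38834850121222, 'rvec': array([-2.3, -1.8, -0.2]), 'tvec': array([-649.4,  -32.4,  390.3])} 279.6601611470516
```

View pics/top0.png

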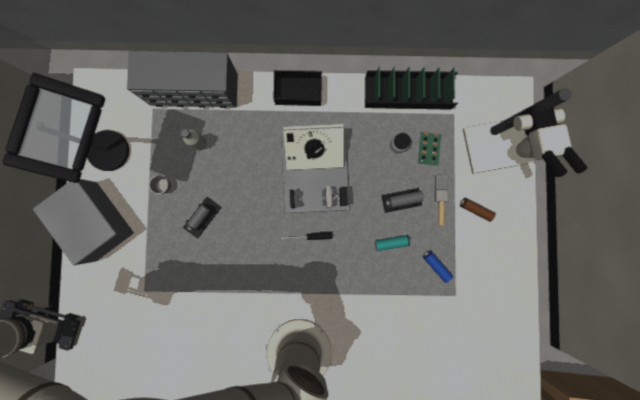

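View pics/scene0.png

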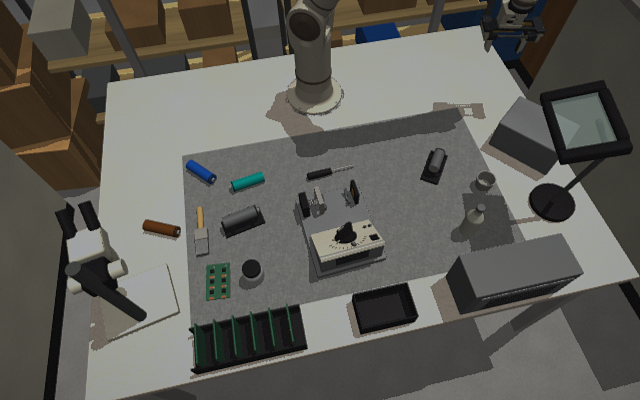

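View pics/wrist0.png

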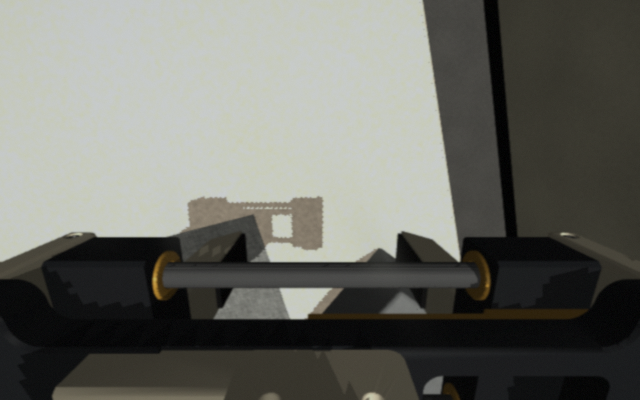

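```bash
python3 - <<'E'
from h import *
np.set_printoptions(precision=1,suppress=True)
print(arm.get_state()['t'])
for l in ['long_cell_mid','long_cell_nub','short_cell_mid','rest_a','tester','holder','contact','strap','spring_face','knob_grip','pointer','index_mark']:
    r=arm.landmark_of('top',l); print(l,[(np.array(x['at']),round(x['score'],2)) for x in r][:5])
print(arm.get_state()['t'])
E
```

```text
0.15
long_cell_mid [(array([476.7, 206.3]), 0.86), (array([392.4, 239.4]), 0.84), (array([402.4, 199.2]), 0.74), (array([438.4, 263.6]), 0.55)]
long_cell_nub [(array([423. , 254.4]), 0.77), (array([387.1, 197. ]), 0.75), (array([464.8, 198.4]), 0.73), (array([410.5, 241.4]), 0.71)]
short_cell_mid [(array([198.7, 217.9]), 0.52)]
rest_a [(array([401.6, 199.4]), 0.68), (array([402.2, 197.5]), 0.64)]
tester [(array([316. , 179.3]), 0.92)]
holder [(array([312.1, 198.6]), 0.73)]
contact [(array([294.6, 201.4]), 0.68)]
strap [(array([295.5, 200.7]), 0.6), (array([398.9, 143.9]), 0.52), (array([429.5, 149.4]), 0.48)]
spring_face [(array([325.7, 199.5]), 0.57), (array([164.4, 181.8]), 0.5)]
knob_grip [(array([313.7, 153.4]), 0.77), (array([326.1, 196. ]), 0.23)]
pointer [(array([323.5, 138.6]), 0.69), (array([404.5, 199. ]), 0.33)]
index_mark [(array([427.3, 152. ]), 0.58)]
0.75
```

```bash
python3 - <<'E'
from h import *
np.set_printoptions(precision=1,suppress=True)
z=np.load('pics/top0.npz');p=z['p'];d=z['d'];m,f=K('top')
for n,(u,v),h in [('mid',(402.4,199.2),45),('nub',(387.1,197),45),('holder',(312,198.6),50),('contact',(294.6,201.4),50),('kg',(313.7,153.4),95),('ptr',(323.5,138.6),100),('tester',(316,179.3),0)]:
    print(n,ray_z(m,f,u,v,h), unproj(m,f,u,v,d[int(v),int(u)]))
save('crop1',cv2.resize(p[100:280,260:470],None,fx=3.8,fy=3.3,interpolation=cv2.INTER_CUBIC)[:600,:800])
E
```

```text
mid [ 503.5 -330.3   45. ] [ 502.3 -325.9   63.7]
nub [ 510. -280.   45.] [ 509.4 -278.5   52.7]
holder [500.6 -33.6  50. ] [502.5 -33.4  21.2]
contact [490.6  23.   50. ] [492.2  24.6  20.8]
kg [641.3 -37.1  95. ] [639.1 -37.2 107.2]
ptr [688.2 -67.4 100. ] [689.7 -67.6  93.5]
tester [569.9 -45.8   0. ] [567.4 -45.7  21.5]
```

View pics/crop1.png

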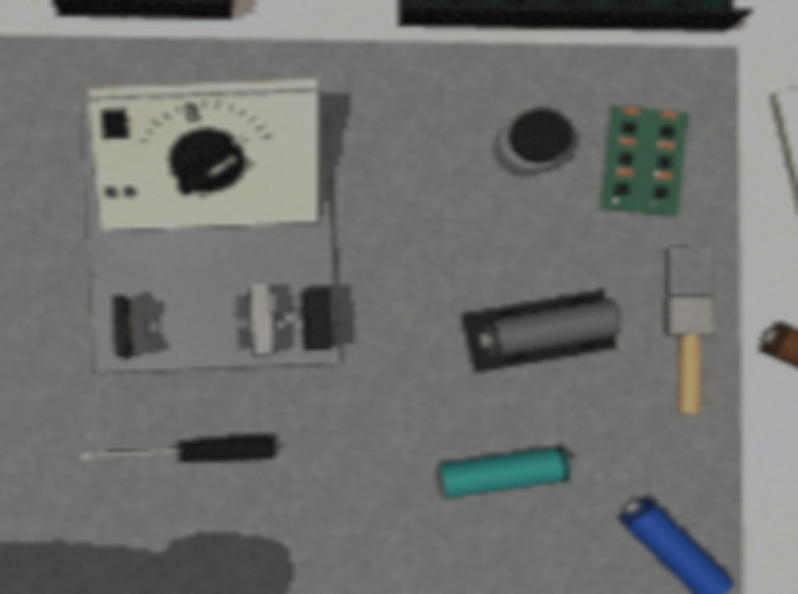

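Candidates in the top view: grey cylinder in a black rest at (402,199), turquoise (392,239), blue (438,264), brown (477,206), and the small one in a rest across the tester (199,218). The grey one in its rest, 116 mm long, fits. The others are coloured look-alikes or the short cell. The enlarged crop confirms it, with the nub facing the tester at crop (487,340).

```bash
cat >> h.py <<'E'
def tool():
    s=arm.get_state(); return np.array(s['position']),R.from_rotvec(s['tool_rot']).as_matrix(),s
def to(p,yawdir=None):
    """shift in tool axes to world TCP p; yawdir= desired world xy direction of the tool y(jaw) axis; turn in deg"""
    q,Rt,s=tool(); sh=Rt.T@(np.asarray(p)-q); tr=0
    if yawdir is not None:
        v=Rt.T@np.array([yawdir[0],yawdir[1],0]); a=np.degrees(np.arctan2(-v[0],v[1])); tr=(a+90)%180-90
    return np.round(sh,1),round(tr,1),np.round(s['joint_pos'],2),round(s['t'],2)
E
python3 - <<'E'
from h import *
np.set_printoptions(precision=3,suppress=True)
q,Rt,s=tool(); m,f=K('wrist'); Rm=R.from_rotvec(np.ravel(m['rvec'])).as_matrix(); o=-Rm.T@np.ravel(m['tvec'])
print(Rt); print('cam in tool',Rt.T@(o-q)); print(Rt.T@Rm.T)
print(to([480,330,300])); print(to([480,-250,300],(0.97,0.24)))
E
```

```text
[[-0.966  0.257  0.   ]
 [ 0.257  0.966  0.   ]
 [ 0.     0.    -1.   ]]
cam in tool [  72.395    0.465 -157.906]
[[-0.    -0.964 -0.266]
 [ 1.    -0.    -0.   ]
 [ 0.    -0.266  0.964]]
(array([-379.1, -207.8,  -73.3]), 0, array([-1.05,  0.5 , -0.43,  1.55,  0.22,  1.14, -0.21]), 0.75)
(array([-528.1, -768.3,  -73.3]), np.float64(61.2), array([-1.05,  0.5 , -0.43,  1.55,  0.22,  1.14, -0.21]), 0.75)
```

>>> {"op": "arm_command", "data": {"steps": [[-380,-208,-75,20],[-380,-208,-75,40],[-380,-208,-75,61],[-380,-208,-75,61],[-380,-208,-75,61],[-380,-208,-75,61],[-380,-208,-75,61],[-380,-208,-75,61]], "hand": 1}}

```text
t: 1.42
position: [406.1, 400.2, 284.4]
tool_rot: [1.858, 2.533, 0.001]
ft_force: [0.8, -0.4, -0.8]
finger_gap: 91.9
```

```bash
python3 -c "
from h import *
print(tool()[0],to([480,-130,330],(0.97,0.24)))"
```

```text
[406.05202218 400.24116284 284.37718495] (array([-528. ,  -88.7,  -46. ]), np.float64(3.6), array([-0.7 ,  0.28, -0.15,  1.7 ,  0.05,  1.17, -0.56]), 1.42)
```

>>> {"op": "arm_command", "data": {"steps": [[-480,-88,-46,3.6],[-480,-88,-46,3.6],[-480,-88,-46,3.6],[-480,-88,-46,3.6],[-480,-88,-46,3.6],[-480,-88,-46,3.6],[-480,-88,-46,3.6],[-480,-88,-46,3.6]]}}

```text
t: 2.08
position: [446.3, 70.7, 315.7]
tool_rot: [1.936, 2.473, 0.003]
ft_force: [0.8, -0.0, -0.1]
finger_gap: 91.4
```

>>> {"op": "arm_command", "data": {"steps": [[-140,50,0,0],[-140,50,0,0],[-140,50,0,0],[-140,50,0,0],[-140,50,0,0],[-140,50,0,0]]}}

```text
t: 2.58
position: [528.6, -54.7, 315.4]
tool_rot: [1.94, 2.47, 0.002]
ft_force: [-0.4, -0.0, 0.5]
finger_gap: 91.8
```

```bash
python3 - <<'E'
from h import *
np.set_printoptions(precision=1,suppress=True)
print(tool()[2])
m,f=K('wrist');p,d=arm.grab_frame('wrist');save('w1',p);np.savez('pics/w1.npz',p=p,d=d,rvec=m['rvec'],tvec=m['tvec'],cx=m['cx'],cy=m['cy'],f=f)
for l in ['holder','contact','strap','spring_face','knob_grip','pointer','index_mark']:
    r=arm.landmark_of('wrist',l); print(l,[(np.array(x['at']),round(x['score'],2)) for x in r][:3])
E
```

```text
{'t': 2.5833, 'joint_pos': array([-0.2,  0.2,  0.2,  1.8, -0. ,  1.2,  0.3]), 'joint_velocities': array([-0., -0., -0.,  0., -0.,  0., -0.]), 'joint_efforts': array([  1.6, -39.4,   2.9, -30.2,   0.2,  -0.1,   0.1]), 'position': array([528.6, -54.7, 315.4]), 'tool_rot': array([1.9, 2.5, 0. ]), 'ft_force': array([-0.4, -0. ,  0.5]), 'moment': array([-0.1,  0.1,  0. ]), 'finger_gap': 91.83845497962153}
holder []
contact [(array([315.2, 117.5]), 0.87)]
strap [(array([302.2, 195.2]), 0.63), (array([342.4, 171.9]), 0.53)]
spring_face [(array([345.7, 171.8]), 0.72), (array([308.6, 185.8]), 0.64)]
knob_grip [(array([411.5, 193.2]), 0.57)]
pointer [(array([429.2, 215.7]), 0.86)]
index_mark [(array([446.1, 189.5]), 0.66)]
```

View pics/w1.png

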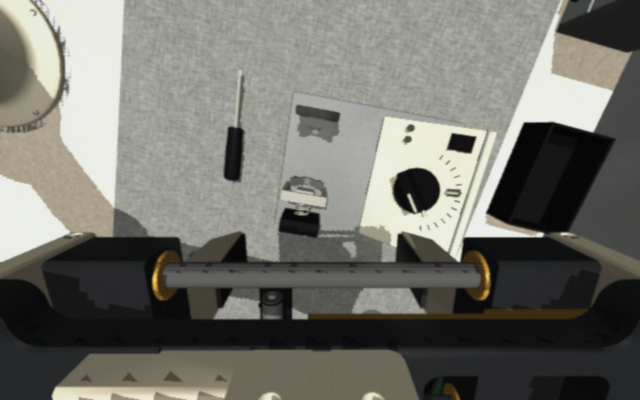

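```bash
cat >> h.py <<'E'
def cloud(z):
    p,d=z['p'],z['d']; v,u=np.mgrid[0:400,0:640]; c=np.stack([(u-z['cx'])/z['f']*d,(v-z['cy'])/z['f']*d,d],-1)
    Rm=R.from_rotvec(np.ravel(z['rvec'])).as_matrix(); return (c-np.ravel(z['tvec']))@Rm
E
python3 - <<'E'
from h import *
np.set_printoptions(precision=1,suppress=True)
z=np.load('pics/w1.npz');W=cloud(z)
for n,(a,b,c,d),lo,hi in [('post',(290,340,95,125),70,90),('strap',(280,332,180,210),83,94),('block',(275,328,205,236),70,84),('base',(290,370,100,200),15,26),('mat',(140,210,60,200),-20,20)]:
    q=W[c:d,a:b].reshape(-1,3); q=q[(q[:,2]>lo)&(q[:,2]<hi)]
    zm=np.median(q[:,2]); k=q[abs(q[:,2]-zm)<3]; hull=cv2.minAreaRect(k[:,:2].astype(np.float32))
    print(n,len(k),k.mean(0),hull)
E
```

```text
post 414 [501.6  31.1  79.8] ((501.5987243652344, 31.153797149658203), (59.61458206176758, 11.933679580688477), 3.7333266735076904)
strap 480 [509.1 -86.6  87.8] ((508.92376708984375, -86.94828033447266), (65.76265716552734, 15.244596481323242), 3.345309257507324)
block 540 [ 511.3 -134.3   79.8] ((512.0277099609375, -135.19558715820312), (59.820735931396484, 21.741437911987305), 3.3749492168426514)
base 6539 [537.6 -15.9  19.9] ((534.9786376953125, -19.231849670410156), (129.99510192871094, 157.00161743164062), 12.313614845275879)
mat 9758 [280.  -48.4   0.8] ((277.19915771484375, -53.84973907470703), (120.48365020751953, 234.7251434326172), 7.6541242599487305)
```

```bash
python3 -c "
from h import *
print(to([510,-280,280]))"
```

```text
(array([-216.6,  -72.8,   35.5]), 0, array([-0.15,  0.18,  0.23,  1.76, -0.04,  1.21,  0.34]), 2.98)
```

>>> {"op": "arm_command", "data": {"steps": [[-217,-73,35,0],[-217,-73,35,0],[-217,-73,35,0],[-217,-73,35,0],[-217,-73,35,0],[-217,-73,35,0],[-217,-73,35,0],[-217,-73,35,0]]}}

```text
t: 3.65
position: [509.1, -281.6, 280.2]
tool_rot: [-1.938, -2.472, -0.003]
ft_force: [0.3, 1.2, 0.2]
finger_gap: 92.3
```

```bash
python3 - <<'E'
from h import *
np.set_printoptions(precision=1,suppress=True)
m,f=K('wrist');p,d=arm.grab_frame('wrist');save('w2',p);np.savez('pics/w2.npz',p=p,d=d,rvec=m['rvec'],tvec=m['tvec'],cx=m['cx'],cy=m['cy'],f=f)
print(tool()[0])
for l in ['long_cell_mid','long_cell_nub','rest_a']:
    r=arm.landmark_of('wrist',l); print(l,[(np.array(x['at']),round(x['score'],2)) for x in r][:3])
for x in arm.cut_out('wrist','long_cell_mid')[:3]: print(x['bbox'],x['score'],x['region'].sum())
E
```

```text
[ 510.  -279.8  280.4]
long_cell_mid [(array([225.7, 165.4]), 0.94), (array([312., 213.]), 0.87), (array([165.2, 246.2]), 0.82)]
long_cell_nub [(array([193.3, 229.9]), 0.94), (array([223.6, 207.3]), 0.82), (array([314.8, 174.7]), 0.62)]
rest_a [(array([312. , 206.1]), 0.94)]
[159.3, 221.5, 197.9, 247.0] 0.87 570
[213.0, 127.5, 237.9, 209.3] 0.86 1919
[477.2, 0.0, 548.7, 39.1] 0.69 2371
```

View pics/w2.png

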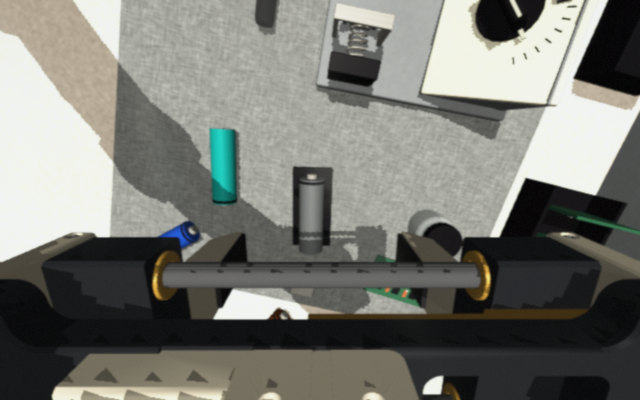

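Long cell shows at columns 299–325, rows 173–253, nub at the top (312,175). I'll fit its axis from depth.

```bash
python3 - <<'E'
from h import *
np.set_printoptions(precision=2,suppress=True)
z=np.load('pics/w2.npz');W=cloud(z)
q=W[160:258,285:342].reshape(-1,3)
k=q[(q[:,2]>51)&(q[:,2]<70)]
from scipy.optimize import least_squares
def res(x):
    # axis: point (x0,y0,z0), yaw a ; lateral distance
    n=np.array([np.cos(x[1]),np.sin(x[1])]); lat=(k[:,:2]-[503,-330])@n-x[0]
    return np.hypot(lat,k[:,2]-x[2])-18
r=least_squares(res,[0,0.25,45],loss='soft_l1'); print(r.x,np.degrees(r.x[1]),np.abs(r.fun).mean())
a=r.x[1]; n=np.array([np.cos(a),np.sin(a)]); u=np.array([-n[1],n[0]])
s=(k[:,:2]-[503,-330])@u; kk=k[np.abs(res(r.x))<2.0]
lat=(kk[:,:2]-[503,-330])@n-r.x[0]; s2=(kk[:,:2]-[503,-330])@u
print(len(k),len(kk),s.min(),s.max(),np.percentile(s2,[0,1,99,100]))
# nub: top at z 52
q2=q[(q[:,2]>47)]; s3=(q2[:,:2]-[503,-330])@u; l3=(q2[:,:2]-[503,-330])@n-r.x[0]
m=(np.abs(l3)<8)&(s3>30); print(np.c_[s3[m],l3[m],q2[m][:,2]][np.argsort(-s3[m])][:14])
r1=np.array([503,-330])+r.x[0]*n; print('axispt',r1,'u',u)
print(s2.min(),s2.max())
E
```

```text
[ 1.64  0.21 44.8 ] 12.158785966548924 0.6460955294968834
1742 1704 -63.60548899633625 52.850745969285335 [-63.61 -61.93  46.04  47.11]
[[52.85  0.14 53.57]
 [52.62  2.87 51.77]
 [52.59  1.48 51.83]
 [52.52  4.25 50.95]
 [52.51 -1.31 51.79]
 [52.39 -4.11 51.58]
 [52.26 -2.75 50.58]
 [52.18  5.61 48.68]
 [51.73 -5.66 47.93]
 [51.17 -1.27 52.2 ]
 [51.06  1.49 51.13]
 [51.02  0.09 51.12]
 [51.01  2.87 50.59]
 [50.96  4.26 50.08]]
axispt [ 504.6  -329.65] u [-0.21  0.98]
-63.60548899633625 47.10728193938522
```

```bash
python3 - <<'E'
from h import *
np.set_printoptions(precision=2,suppress=True)
z=np.load('pics/w2.npz');W=cloud(z);p=z['p']
a=np.radians(12.16);n=np.array([np.cos(a),np.sin(a)]); u=np.array([-n[1],n[0]]);mid=np.array([505.7,-334.8])
q=W[155:262,280:346].reshape(-1,3); s=(q[:,:2]-mid)@u; l=(q[:,:2]-mid)@n
m=(q[:,2]>6)&(q[:,2]<14); print('base s',np.percentile(s[m],[0,1,99,100]),'l',np.percentile(l[m],[0,2,98,100]))
m=(q[:,2]>25)&(q[:,2]<46)&(abs(l)>18.5)&(abs(l)<26); h=np.histogram(s[m],bins=np.arange(-66,66,4)); print(np.c_[h[1][:-1],h[0]].T)
g=mid+16*u; print(to([g[0],g[1],45-18.8+60],n), to([g[0],g[1],45-18.8],n))
E
```

```text
base s [-66.   -64.61  62.55  62.98] l [-30.85 -30.6   30.33  30.89]
[[-66 -62 -58 -54 -50 -46 -42 -38 -34 -30 -26 -22 -18 -14 -10  -6  -2   2
    6  10  14  18  22  26  30  34  38  42  46  50  54  58]
 [  0   0   0   0   0   0   2  21  38   1   0   0   0   0   0   0   0   0
    0   0   0   0   1  26  34   2   0   0   0   0   0   0]]
(array([-37.7, -18.7, 194.5]), np.float64(2.0), array([ 0.16,  0.31,  0.37,  1.69, -0.12,  1.17,  0.81]), 3.9) (array([-37.8, -18.9, 254.5]), np.float64(2.0), array([ 0.16,  0.31,  0.37,  1.69, -0.12,  1.17,  0.81]), 3.9)
```

>>> {"op": "arm_command", "data": {"steps": [[-39,-19,40,2],[-39,-19,80,2],[-39,-19,120,2],[-39,-19,160,2],[-39,-19,195,2],[-39,-19,195,2]], "hand": 0.4}}

```text
t: 4.4
position: [497.4, -315.4, 77.3]
tool_rot: [-1.962, -2.436, -0.001]
ft_force: [-1.0, 2.4, -0.9]
finger_gap: 64.5
```

```bash
python3 - <<'E'
from h import *
np.set_printoptions(precision=2,suppress=True)
a=np.radians(12.16);n=np.array([np.cos(a),np.sin(a)]); u=np.array([-n[1],n[0]]);mid=np.array([505.7,-334.8])
g=mid+14*u; print(g,to([g[0],g[1],45-18.8],n),tool()[2]['position'],tool()[2]['ft_force'])
m,f=K('wrist');p,d=arm.grab_frame('wrist');save('w3',p)
E
```

```text
[ 502.75 -321.11] (array([-7.3,  4.5, 51. ]), np.float64(0.1), array([ 0.27,  0.57,  0.33,  1.83, -0.25,  0.8 ,  0.94]), 4.4) [ 497.35 -315.38   77.34] [-0.97  2.41 -0.95]
```

View pics/w3.png

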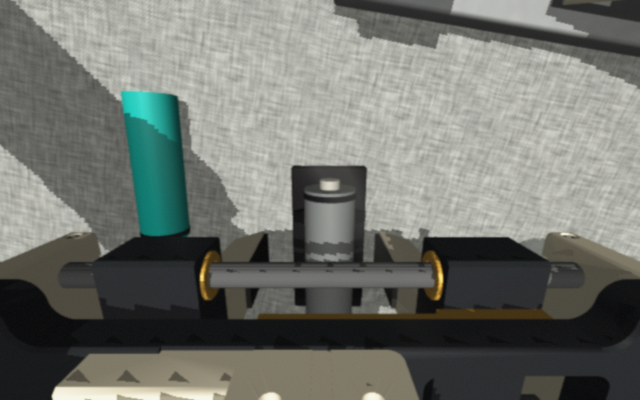

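>>> {"op": "arm_command", "data": {"steps": [[-7.3,4.5,10,0],[-7.3,4.5,25,0],[-7.3,4.5,40,0],[-7.3,4.5,51,0],[-7.3,4.5,51,0],[-7.3,4.5,51,0]]}}

```text
t: 4.95
position: [506.1, -322.9, 32.1]
tool_rot: [-1.966, -2.441, -0.004]
ft_force: [0.5, -0.2, 0.8]
finger_gap: 64.0
```

```bash
python3 - <<'E'
from h import *
np.set_printoptions(precision=2,suppress=True)
a=np.radians(12.16);n=np.array([np.cos(a),np.sin(a)]); u=np.array([-n[1],n[0]]);mid=np.array([505.7,-334.8])
g=mid+14*u; print(g,to([g[0],g[1],45-18.8],n),tool()[2]['ft_force'],tool()[2]['finger_gap'])
E
```

```text
[ 502.75 -321.11] (array([ 2.4, -2.9,  6. ]), np.float64(0.2), array([ 0.3 ,  0.65,  0.3 ,  1.82, -0.28,  0.72,  0.97]), 4.95) [ 0.46 -0.21  0.79] 64.0273712387597
```

>>> {"op": "arm_command", "data": {"steps": [[2.4,-2.9,6,0],[2.4,-2.9,6,0],[2.4,-2.9,6,0],[2.4,-2.9,6,0]]}}

```text
t: 5.28
position: [503.0, -321.3, 26.8]
tool_rot: [-1.966, -2.441, -0.004]
ft_force: [0.1, 0.5, -0.7]
finger_gap: 64.2
```

```bash
python3 - <<'E'
from h import *
np.set_printoptions(precision=2,suppress=True)
a=np.radians(12.16);n=np.array([np.cos(a),np.sin(a)]); u=np.array([-n[1],n[0]]);mid=np.array([505.7,-334.8])
g=mid+14*u; print(g,to([g[0],g[1],45-18.8],n),tool()[2]['ft_force'],tool()[2]['finger_gap'])
E
```

```text
[ 502.75 -321.11] (array([ 0.2, -0.3,  0.6]), np.float64(0.2), array([ 0.3 ,  0.65,  0.3 ,  1.83, -0.28,  0.71,  0.97]), 5.28) [ 0.13  0.47 -0.67] 64.23874583426695
```

>>> {"op": "arm_command", "data": {"steps": [[0,0,0,0],[0,0,0,0],[0,0,0,0],[0,0,0,0],[0,0,0,0],[0,0,0,0]], "hand": -1, "newtons": 6}}

```text
t: 5.78
position: [504.1, -321.0, 27.0]
tool_rot: [-1.966, -2.443, -0.005]
ft_force: [3.3, 0.6, -0.1]
finger_gap: 35.6
```

>>> {"op": "arm_command", "data": {"steps": [[0,0,-3,0],[0,0,-6,0],[0,0,-9,0],[0,0,-12,0],[0,0,-15,0],[0,0,-15,0],[0,0,-15,0]]}}

```text
t: 6.37
position: [504.2, -321.1, 42.3]
tool_rot: [-1.966, -2.443, -0.006]
ft_force: [-0.1, -0.2, -1.6]
finger_gap: 35.7
```

```bash
python3 - <<'E'
from h import *
np.set_printoptions(precision=2,suppress=True)
print(tool()[2]['ft_force'],tool()[2]['finger_gap'])
p,d=arm.grab_frame('wrist');save('w4',p)
m,f=K('scene');p,d=arm.grab_frame('scene');save('s4',cv2.resize(p[170:270,190:350],None,fx=5,fy=5,interpolation=cv2.INTER_CUBIC))
E
```

```text
[-0.07 -0.2  -1.56] 35.65927997621383
```

View pics/w4.png

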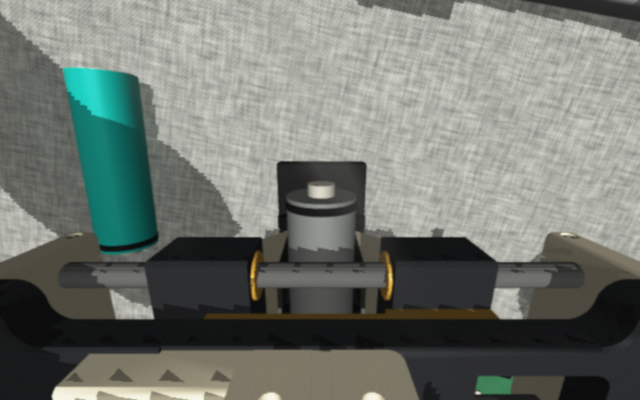

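View pics/s4.png

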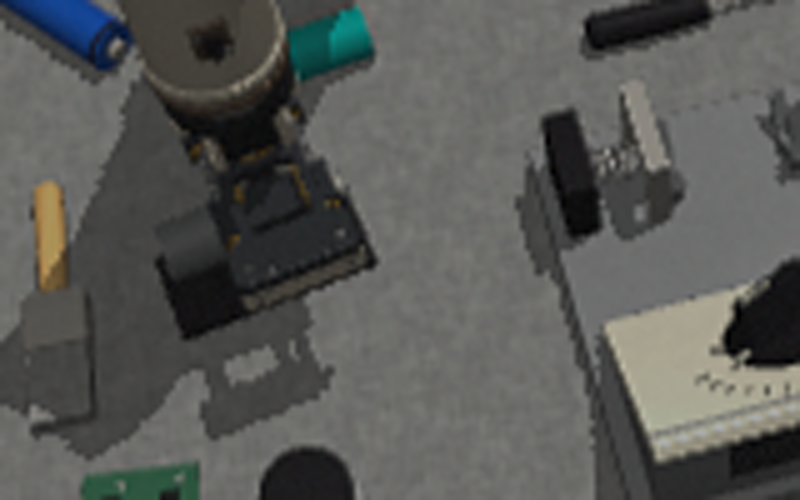

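```bash
cat >> h.py <<'E'
def grabw(name):
    m,f=K('wrist');p,d=arm.grab_frame('wrist');save(name,p);z=dict(p=p,d=d,rvec=m['rvec'],tvec=m['tvec'],cx=m['cx'],cy=m['cy'],f=f);np.savez('pics/%s.npz'%name,**z);return z
def ridge(z,roi=(175,262,285,360)):
    """in gripper frame: s along tool x, l along tool y, h = world z; relative to grasp point"""
    q,Rt,s=tool(); W=cloud(z)[roi[0]:roi[1],roi[2]:roi[3]].reshape(-1,3)
    T=(W-q)@Rt; T[:,2]=-T[:,2]-18.8  # height over grasp
    return T
def tilt(z,roi=(175,262,285,360)):
    T=ridge(z,roi); T=T[(T[:,2]>-25)&(T[:,2]<70)&(abs(T[:,1])<19)]
    from scipy.optimize import least_squares
    A=T[(abs(T[:,1])<17)]
    def res(x,A=A):
        th=x[0]; ax=np.array([np.cos(th)*np.cos(x[3]),np.cos(th)*np.sin(x[3]),np.sin(th)]); v=A-np.array([0,x[2],x[1]]); t=v@ax
        return np.linalg.norm(v-t[:,None]*ax,axis=1)-18, t
    best=None
    for t0 in (0.,.2,.4):
        r=least_squares(lambda x:res(x)[0],[t0,0,0,0],loss='cauchy',f_scale=0.5)
        if best is None or r.cost<best.cost: best=r
    rr,t=res(best.x); inl=abs(rr)<1
    # nub tip: points with radius <8.5 
    ru=rr+18; nb=ru<8
    return dict(tilt=np.degrees(best.x[0]),h=best.x[1],l=best.x[2],yaw=np.degrees(best.x[3]),n=inl.sum(),N=len(A),smin=t[inl].min(),smax=np.percentile(t[inl],99.5),tip=np.percentile(t[nb],90) if nb.sum() else None)
E
python3 - <<'E'
from h import *
z=grabw('w4b'); print(tilt(z)); T=ridge(z); m=(abs(T[:,1])<3)&(T[:,2]>-30); A=T[m]; A=A[np.argsort(A[:,0])]; print(np.round(A[::8],1))
E
```

```text
{'tilt': np.float64(0.1644954134738019), 'h': np.float64(-0.8972911793611186), 'l': np.float64(-0.7309262943332356), 'yaw': np.float64(0.14735176994832125), 'n': np.int64(3776), 'N': 4971, 'smin': np.float64(3.461288171027671), 'smax': np.float64(38.6072108614584), 'tip': np.float64(44.47415566575341)}
[[ 9.300e+00  2.600e+00  1.570e+01]
 [ 1.000e+01 -2.300e+00  1.710e+01]
 [ 1.030e+01  1.000e-01  1.660e+01]
 [ 1.090e+01 -2.300e+00  1.680e+01]
 [ 1.110e+01  6.000e-01  1.710e+01]
 [ 1.150e+01 -1.300e+00  1.690e+01]
 [ 1.180e+01  2.000e+00  1.740e+01]
 [ 1.200e+01 -8.000e-01  1.690e+01]
 [ 1.260e+01 -1.800e+00  1.690e+01]
 [ 1.280e+01  6.000e-01  1.740e+01]
 [ 1.310e+01 -2.700e+00  1.700e+01]
 [ 1.340e+01 -2.300e+00  1.750e+01]
 [ 1.380e+01  1.100e+00  1.620e+01]
 [ 1.420e+01  6.000e-01  1.710e+01]
 [ 1.450e+01 -4.000e-01  1.770e+01]
 [ 1.480e+01 -8.000e-01  1.720e+01]
 [ 1.500e+01  1.000e-01  1.650e+01]
 [ 1.540e+01 -4.000e-01  1.740e+01]
 [ 1.570e+01 -1.800e+00  1.690e+01]
 [ 1.600e+01  6.000e-01  1.750e+01]
 [ 1.630e+01 -1.800e+00  1.700e+01]
 [ 1.680e+01  3.000e+00  1.590e+01]
 [ 1
[... 3256 characters left out ...]
+00  6.200e+00]
 [ 4.210e+01  1.100e+00  6.900e+00]
 [ 4.240e+01 -8.000e-01  5.800e+00]
 [ 4.290e+01  1.000e-01  5.700e+00]
 [ 4.310e+01 -8.000e-01  6.600e+00]
 [ 4.360e+01 -2.800e+00  6.600e+00]
 [ 4.390e+01 -2.300e+00  5.700e+00]
 [ 4.400e+01  1.000e-01  8.600e+00]
 [ 4.430e+01 -1.400e+00 -4.900e+00]
 [ 4.430e+01  1.700e+00 -1.800e+00]
 [ 4.440e+01  1.000e-01 -1.600e+00]
 [ 4.440e+01 -9.000e-01 -6.900e+00]
 [ 4.440e+01  1.000e-01  3.700e+00]
 [ 4.450e+01  1.000e-01  1.400e+00]
 [ 4.450e+01  1.600e+00  6.400e+00]
 [ 4.450e+01  2.600e+00  1.600e+00]
 [ 7.250e+01 -2.000e-01  1.392e+02]
 [ 7.250e+01 -2.000e-01  1.392e+02]
 [ 7.250e+01 -2.000e-01  1.392e+02]
 [ 7.250e+01 -2.000e-01  1.392e+02]]
```

Cell still level in the light grip (tilt 0.2°, nub tip 44 mm ahead of the grip). I'll lever it over the end post instead, where the flat end then points into the holder. Lifting and carrying it over now.

>>> {"op": "arm_command", "data": {"steps": [[0,0,0,0],[0,0,-20,0],[0,0,-50,0],[0,0,-80,0],[0,0,-90,0],[0,0,-90,0],[0,0,-90,0]], "newtons": 25}}

```text
t: 7.1
position: [504.3, -321.3, 131.7]
tool_rot: [-1.966, -2.443, -0.006]
ft_force: [-0.4, -0.3, -2.0]
finger_gap: 35.2
```

```bash
cat >> h.py <<'E'
H=np.array([506.3,-32.5]); TY=np.array([-0.0624,0.998]); TX=np.array([0.998,0.0624])
def th(y,zg,x=0):
    """grasp point at holder-frame y, height zg"""
    p=H+TY*y+TX*x; return to([p[0],p[1],zg-18.8],TX)
def cur():
    q,Rt,s=tool(); d=q[:2]-H; return 'y %.1f x %.1f zg %.1f t %.2f gap %.1f F %s'%(d@TY,d@TX,q[2]+18.8,s['t'],s['finger_gap'],np.round(R.from_euler('z',0).apply(s['ft_force']),1))
E
python3 -c "
from h import *
print(cur(),th(31,130))"
```

```text
y -288.1 x -20.0 zg 150.5 t 7.10 gap 35.2 F [-0.4 -0.3 -2. ] (array([312.2,  68.5,  22.6]), np.float64(8.8), array([ 0.26,  0.5 ,  0.35,  1.78, -0.22,  0.9 ,  0.92]), 7.1)
```

>>> {"op": "arm_command", "data": {"steps": [[312,68.5,0,8.8],[312,68.5,0,8.8],[312,68.5,0,8.8],[312,68.5,0,8.8],[312,68.5,0,8.8],[312,68.5,0,8.8],[312,68.5,0,8.8],[312,68.5,0,8.8]]}}

```text
t: 7.77
position: [502.2, 3.0, 131.6]
tool_rot: [-2.14, -2.286, -0.002]
ft_force: [0.7, -0.2, -1.6]
finger_gap: 35.3
```

>>> {"op": "arm_command", "data": {"steps": [[0,0,0,0],[0,0,0,0]]}}

```text
t: 7.93
position: [500.1, 6.2, 129.3]
tool_rot: [-2.131, -2.29, 0.002]
ft_force: [-0.2, -1.0, -1.8]
finger_gap: 35.5
```

```bash
python3 -c "
from h import *
print(cur(),th(31,110))
z=grabw('w5'); print(tilt(z))"
```

```text
y 39.0 x -3.8 zg 148.1 t 7.93 gap 35.5 F [-0.2 -1.  -1.8] (array([-8.3,  4.1, 38. ]), np.float64(0.6), array([-0.33,  0.35,  0.32,  2.02, -0.16,  0.81,  0.16]), 7.93)
{'tilt': np.float64(0.14702121686352065), 'h': np.float64(-1.4020922428503346), 'l': np.float64(-1.1299788575227472), 'yaw': np.float64(-0.1287722067910935), 'n': np.int64(3768), 'N': 4957, 'smin': np.float64(5.708607692991938), 'smax': np.float64(41.01622139381114), 'tip': np.float64(46.89353978907319)}
```

View pics/w5.png

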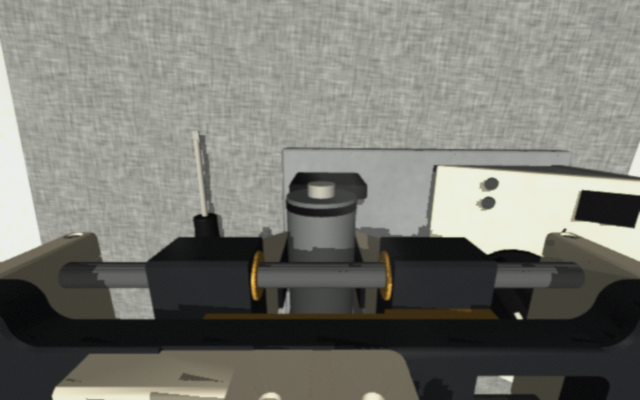

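>>> {"op": "arm_command", "data": {"steps": [[-8,4,12,0.6],[-8,4,24,0.6],[-8,4,36,0.6],[-8,4,46,0.6],[-8,4,46,0.6],[-8,4,46,0.6]]}}

```text
t: 8.48
position: [503.7, -5.3, 82.7]
tool_rot: [-2.149, -2.273, 0.006]
ft_force: [-0.2, 0.1, -1.6]
finger_gap: 35.3
```

```bash
python3 -c "
from h import *
print(cur(),th(31,92))"
```

```text
y 27.3 x -0.9 zg 101.5 t 8.48 gap 35.3 F [-0.2  0.1 -1.6] (array([3.6, 1. , 9.6]), np.float64(-0.4), array([-0.29,  0.43,  0.3 ,  2.04, -0.2 ,  0.71,  0.2 ]), 8.48)
```

>>> {"op": "arm_command", "data": {"steps": [[3.6,1,0,0],[3.6,1,2,0],[3.6,1,4,0],[3.6,1,6,0],[3.6,1,8,0],[3.6,1,10,0],[3.6,1,10,0]]}}

```text
t: 9.07
position: [505.4, -3.6, 73.6]
tool_rot: [-2.153, -2.274, 0.005]
ft_force: [-0.9, -5.0, 5.5]
finger_gap: 35.1
```

```bash
python3 -c "
from h import *
print(cur(),th(31,87))
z=grabw('w6'); print(tilt(z))"
```

```text
y 28.9 x 0.9 zg 92.4 t 9.07 gap 35.1 F [-0.9 -5.   5.5] (array([ 2. , -0.9,  5.4]), np.float64(-0.5), array([-0.29,  0.45,  0.3 ,  2.04, -0.21,  0.69,  0.2 ]), 9.07)
{'tilt': np.float64(10.109821326614233), 'h': np.float64(-0.283101469714006), 'l': np.float64(-0.8942438634410711), 'yaw': np.float64(-0.060488105696625355), 'n': np.int64(3175), 'N': 5412, 'smin': np.float64(4.604006260929309), 'smax': np.float64(38.17567205189746), 'tip': np.float64(43.95692395866692)}
```

View pics/w6.png

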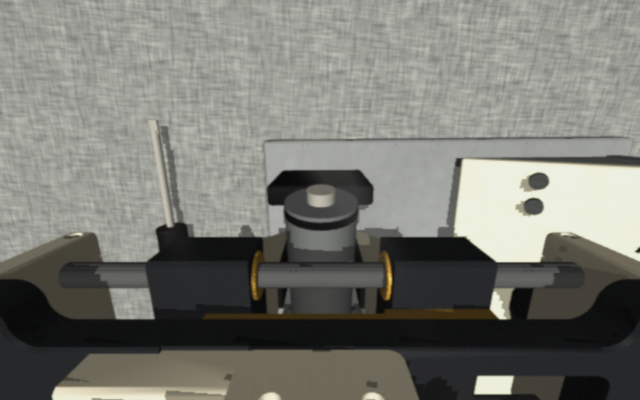

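>>> {"op": "arm_command", "data": {"steps": [[1,-1,1.5,0],[1,-1,3,0],[1,-1,4.5,0],[1,-1,6,0],[1,-1,6.5,0],[1,-1,6.5,0]]}}

```text
t: 9.62
position: [505.4, -4.8, 68.1]
tool_rot: [-2.157, -2.274, 0.005]
ft_force: [-0.2, -5.5, 5.0]
finger_gap: 35.1
```

```bash
python3 -c "
from h import *
print(cur(),th(30,86))
z=grabw('w7'); print(tilt(z))"
```

```text
y 27.6 x 0.9 zg 86.9 t 9.62 gap 35.1 F [-0.2 -5.5  5. ] (array([ 2.3, -0.9,  0.9]), np.float64(-0.6), array([-0.28,  0.46,  0.29,  2.04, -0.21,  0.68,  0.2 ]), 9.62)
{'tilt': np.float64(18.99774067256824), 'h': np.float64(0.5050193723723349), 'l': np.float64(-0.7870372913241995), 'yaw': np.float64(-0.2909614963534497), 'n': np.int64(2440), 'N': 5664, 'smin': np.float64(4.7970783353292665), 'smax': np.float64(37.854415141970875), 'tip': np.float64(43.54047925864512)}
```

>>> {"op": "arm_command", "data": {"steps": [[2,-1,1.5,-0.5],[2,-1,3,-0.5],[2,-1,4.5,-0.5],[2,-1,5,-0.5],[2,-1,5,-0.5]]}}

```text
t: 10.08
position: [505.7, -5.3, 64.2]
tool_rot: [-2.152, -2.284, 0.004]
ft_force: [-0.7, -5.7, 5.1]
finger_gap: 35.0
```

```bash
python3 -c "
from h import *
print(cur(),th(30,86))
z=grabw('w8'); print(tilt(z))"
```

```text
y 27.2 x 1.1 zg 83.0 t 10.08 gap 35.0 F [-0.7 -5.7  5.1] (array([ 2.8, -1.1, -3. ]), np.float64(-0.2), array([-0.28,  0.47,  0.29,  2.05, -0.21,  0.66,  0.21]), 10.08)
{'tilt': np.float64(-47.051642794286636), 'h': np.float64(32.9653926883389), 'l': np.float64(2.4313122121410817), 'yaw': np.float64(-8.34695990890327), 'n': np.int64(1459), 'N': 5793, 'smin': np.float64(15.657798788338933), 'smax': np.float64(67.25725055925803), 'tip': np.float64(67.35802348978484)}
```

View pics/w8.png

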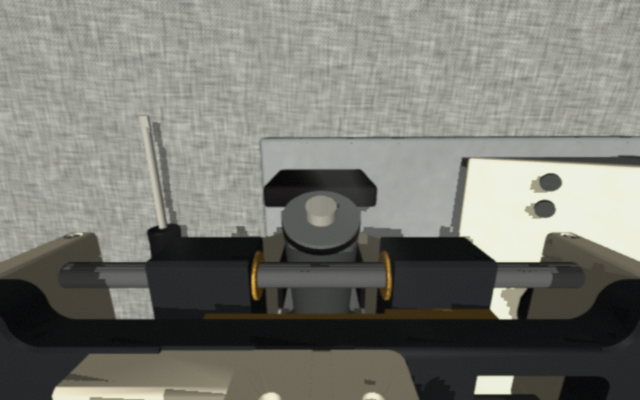

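```bash
cat >> h.py <<'E'
def face(z,roi=(185,250,285,360)):
    T=ridge(z,roi); T=T[(abs(T[:,1])<17)&(T[:,2]>-25)&(T[:,2]<60)]
    best=(0,)
    for th in np.radians(np.arange(-5,50,.5)):
        c=T[:,0]*np.cos(th)+T[:,2]*np.sin(th); h,e=np.histogram(c,bins=np.arange(20,70,1.0)); h=h[:-1]+h[1:]
        i=h.argmax()
        if h[i]>best[0]: best=(h[i],np.degrees(th),e[i]+1)
    m=abs(T[:,0]*np.cos(np.radians(best[1]))+T[:,2]*np.sin(np.radians(best[1]))-best[2])<1.5
    A=T[m]; X=np.c_[A[:,2],A[:,1],np.ones(len(A))]; b,*_=np.linalg.lstsq(X,A[:,0],rcond=None)
    th=np.arctan(-b[0]); c=T[:,0]*np.cos(th)+T[:,2]*np.sin(th); tips=c[(c>b[2]*np.cos(th)+4)&(c<b[2]*np.cos(th)+9)]
    ctr=A.mean(0)
    return 'n %d tilt %.1f yaw %.1f facedist %.1f (expect tip-6) tip %.1f; face centroid %s'%(m.sum(),np.degrees(th),np.degrees(np.arctan(-b[1])),b[2]*np.cos(th),np.median(tips) if len(tips) else 0,np.round([(A[:,0].min()+A[:,0].max())/2,(A[:,1].min()+A[:,1].max())/2,(A[:,2].min()+A[:,2].max())/2],1))
E
python3 - <<'E'
from h import *
for n in ['w6','w7','w8']:
    z=np.load('pics/%s.npz'%n); m=R.from_rotvec(z['rvec']).as_matrix()
    # grasp frame from the current pose is wrong for old pics; use camera-to-tool relation
    o=-m.T@z['tvec']; 
    import h
    C=np.array([[0,-.964,-.266],[1,0,0],[0,-.266,.964]]); Rt=m.T@C.T; q=o-Rt@np.array([72.395,.465,-157.906])
    h.tool=lambda q=q,Rt=Rt:(q,Rt,None)
    print(n,face(z))
E
```

```text
w6 n 1661 tilt 10.1 yaw -0.1 facedist 37.8 (expect tip-6) tip 43.7; face centroid [36.9  0.   5. ]
w7 n 2511 tilt 18.6 yaw -0.2 facedist 37.2 (expect tip-6) tip 43.4; face centroid [34.9  0.  10.5]
w8 n 3024 tilt 24.8 yaw 0.0 facedist 37.1 (expect tip-6) tip 43.2; face centroid [33.5  0.1 14. ]
```

Tilt is 24.8° with the nub tip 43 mm from the grip. Next I lift it off the post, then slide it in along its axis.

>>> {"op": "arm_command", "data": {"steps": [[0,-0.6,-2.5,0],[0,-0.6,-5,0],[0,-0.6,-8,0],[0,-0.6,-8,0],[0,-0.6,-8,0]]}}

```text
t: 10.55
position: [505.2, -4.7, 72.4]
tool_rot: [-2.151, -2.285, 0.003]
ft_force: [0.5, 1.0, -2.4]
finger_gap: 35.5
```

```bash
python3 -c "
from h import *
print(cur(),th(17.2,86.4))
z=grabw('w9'); print(face(z))"
```

```text
y 27.8 x 0.6 zg 91.2 t 10.55 gap 35.5 F [ 0.5  1.  -2.4] (array([-10.6,  -0.6,   4.8]), np.float64(-0.1), array([-0.29,  0.45,  0.3 ,  2.04, -0.21,  0.68,  0.2 ]), 10.55)
n 2674 tilt 25.3 yaw -0.0 facedist 37.4 (expect tip-6) tip 43.3; face centroid [32.5  0.  16.8]
```

View pics/w9.png

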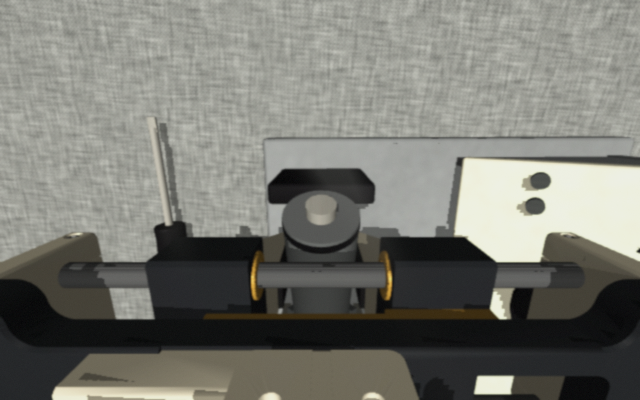

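>>> {"op": "arm_command", "data": {"steps": [[-2,0,1,0],[-4.5,0,2,0],[-7,0,3.2,0],[-9.5,0,4.4,0],[-11,0,5.1,0],[-11,0,5.1,0]]}}

```text
t: 11.1
position: [505.7, -16.0, 67.0]
tool_rot: [-2.151, -2.284, 0.004]
ft_force: [-1.0, 1.6, 0.7]
finger_gap: 35.5
```

```bash
python3 -c "
from h import *
print(cur(),th(7,81.8))
z=grabw('w10'); print(face(z))
p,d=arm.grab_frame('scene');save('s10',cv2.resize(p[120:260,260:420],None,fx=4,fy=4,interpolation=cv2.INTER_CUBIC))"
```

```text
y 16.5 x 0.4 zg 85.8 t 11.10 gap 35.5 F [-1.   1.6  0.7] (array([-9.5, -0.3,  4. ]), np.float64(-0.2), array([-0.26,  0.46,  0.29,  2.04, -0.21,  0.67,  0.23]), 11.1)
n 2632 tilt 23.9 yaw 0.1 facedist 36.9 (expect tip-6) tip 42.9; face centroid [33.4  0.  13.2]
```

View pics/s10.png

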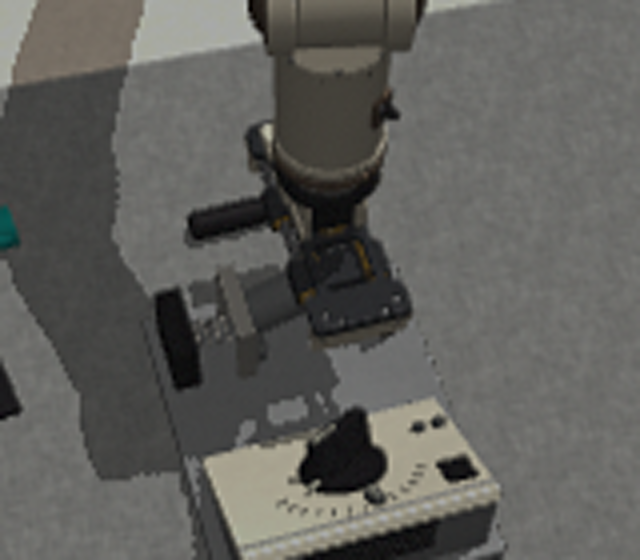

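The scene view shows the flat end tucked under the strap at crop (250,300), with light spring contact. I'll keep pressing along the axis.

>>> {"op": "arm_command", "data": {"steps": [[-2,0,1,0],[-4,0,2,0],[-6,0,3,0],[-8,0,3.8,0],[-10,0,4.5,0],[-11,0,5,0],[-11,0,5,0]]}}

```text
t: 11.78
position: [506.5, -25.3, 62.2]
tool_rot: [-2.149, -2.285, 0.001]
ft_force: [-1.2, 7.5, 3.2]
finger_gap: 35.3
```

```bash
python3 -c "
from h import *
print(cur())
z=grabw('w11'); print(face(z))"
```

```text
y 7.2 x 0.7 zg 81.0 t 11.78 gap 35.3 F [-1.2  7.5  3.2]
n 2362 tilt 20.9 yaw 0.2 facedist 37.2 (expect tip-6) tip 43.2; face centroid [33.8 -0.  14.1]
```

>>> {"op": "arm_command", "data": {"steps": [[-1,0,2,0],[-1,0,4,0],[-0.5,0,6,0],[0,0,8,0],[0.3,0,10,0],[0.8,0,12,0],[0.8,0,12,0]]}}

```text
t: 12.42
position: [506.3, -22.7, 49.9]
tool_rot: [-2.146, -2.285, 0.0]
ft_force: [-1.0, 6.8, 2.6]
finger_gap: 35.3
```

```bash
python3 -c "
from h import *
print(cur())
z=grabw('w12'); print(face(z))"
```

```text
y 9.8 x 0.6 zg 68.7 t 12.42 gap 35.3 F [-1.   6.8  2.6]
n 1638 tilt 11.4 yaw 0.3 facedist 38.1 (expect tip-6) tip 44.0; face centroid [36.  -0.1  9.2]
```

View pics/w12.png

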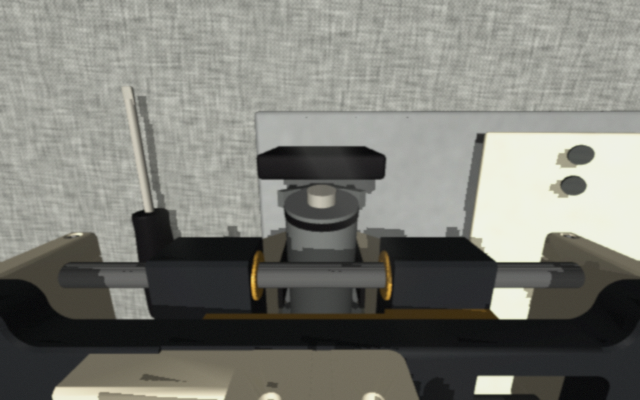

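>>> {"op": "arm_command", "data": {"steps": [[0,0,2.5,0],[0,0,5,0],[0,0,7.5,0],[0,0,10,0],[0,0,12,0],[0,0,12,0]]}}

```text
t: 12.97
position: [506.0, -21.4, 37.4]
tool_rot: [-2.143, -2.286, -0.0]
ft_force: [-1.2, 5.6, 0.4]
finger_gap: 35.0
```

```bash
python3 -c "
from h import *
print(cur())
z=grabw('w13'); print(face(z),tilt(z))"
```

```text
y 11.1 x 0.4 zg 56.2 t 12.97 gap 35.0 F [-1.2  5.6  0.4]
n 1086 tilt 2.8 yaw 0.1 facedist 38.4 (expect tip-6) tip 43.2; face centroid [37.7 -0.1  3.4] {'tilt': np.float64(2.495022379149953), 'h': np.float64(0.355282877050258), 'l': np.float64(-0.8665727301562489), 'yaw': np.float64(0.13026979382098933), 'n': np.int64(3723), 'N': 5845, 'smin': np.float64(3.804755118464705), 'smax': np.float64(39.13377384387764), 'tip': np.float64(43.55397166365977)}
```

View pics/w13.png

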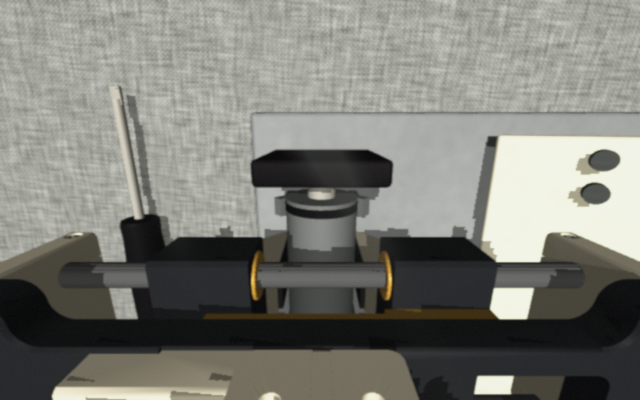

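>>> {"op": "arm_command", "data": {"steps": [[0,0,2,0],[0,0,4,0],[0,0,6,0],[0,0,7,0],[0,0,7,0]]}}

```text
t: 13.43
position: [506.1, -20.3, 30.3]
tool_rot: [-2.141, -2.287, -0.001]
ft_force: [0.4, 6.2, 1.5]
finger_gap: 35.3
```

```bash
python3 -c "
from h import *
print(cur())
z=grabw('w14'); print(face(z),tilt(z))"
```

```text
y 12.2 x 0.6 zg 49.1 t 13.43 gap 35.3 F [0.4 6.2 1.5]
n 925 tilt 3.5 yaw 0.2 facedist 38.9 (expect tip-6) tip 47.8; face centroid [38.2 -0.   9. ] {'tilt': np.float64(0.47185100687245896), 'h': np.float64(0.7735639044102178), 'l': np.float64(-0.8776363401083186), 'yaw': np.float64(0.12939676841967357), 'n': np.int64(3772), 'N': 6007, 'smin': np.float64(4.059713046002214), 'smax': np.float64(38.813764771602855), 'tip': np.float64(40.68209459980236)}
```

>>> {"op": "arm_command", "data": {"steps": [[0.5,0,0,0],[1.2,0,0,0],[2,0,0.5,0],[2.8,0,0.5,0],[2.8,0,0.5,0]]}}

```text
t: 13.9
position: [506.2, -18.8, 30.0]
tool_rot: [-2.143, -2.287, -0.001]
ft_force: [0.3, -0.8, 1.9]
finger_gap: 35.1
```

```bash
python3 -c "
from h import *
print(cur())
z=grabw('w15'); print(tilt(z))"
```

```text
y 13.7 x 0.7 zg 48.8 t 13.90 gap 35.1 F [ 0.3 -0.8  1.9]
{'tilt': np.float64(0.7504441042916797), 'h': np.float64(0.7575387329822818), 'l': np.float64(-0.8852975127905168), 'yaw': np.float64(0.18806819557858045), 'n': np.int64(3748), 'N': 6023, 'smin': np.float64(3.9455338355326393), 'smax': np.float64(38.78051512619856), 'tip': np.float64(38.92085260893514)}
```

View pics/w15.png

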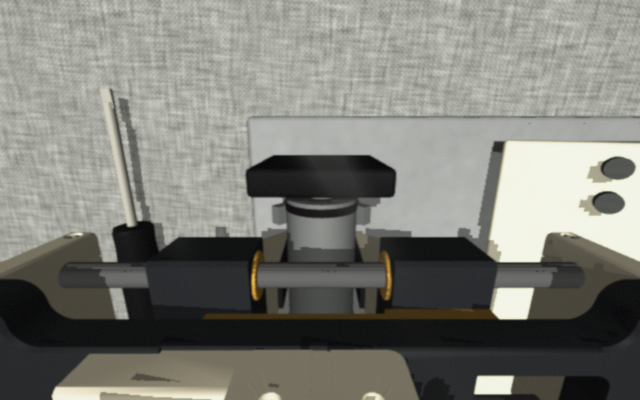

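Force along the cell went from +6.2 to −0.8 N, so the nub is on the post. Releasing.

>>> {"op": "arm_command", "data": {"steps": [[0,0,0,0],[0,0,0,0],[0,0,0,0],[0,0,0,0],[0,0,0,0]], "hand": 0.3}}

```text
t: 14.37
position: [506.1, -18.8, 29.9]
tool_rot: [-2.143, -2.286, -0.001]
ft_force: [0.5, 0.3, 0.2]
finger_gap: 58.9
```

>>> {"op": "arm_command", "data": {"steps": [[0,0,-15,0],[0,0,-40,0],[0,0,-75,0],[0,0,-110,0],[0,0,-150,0],[0,0,-160,0],[0,0,-160,0]]}}

```text
t: 14.95
position: [509.8, -19.6, 193.7]
tool_rot: [-2.147, -2.29, -0.01]
ft_force: [0.3, 0.5, -0.5]
finger_gap: 59.7
```

```bash
python3 -c "
from h import *
print(cur())
z=grabw('w16')"
```

```text
y 12.7 x 4.3 zg 212.5 t 14.95 gap 59.7 F [ 0.3  0.5 -0.5]
```

View pics/w16.png

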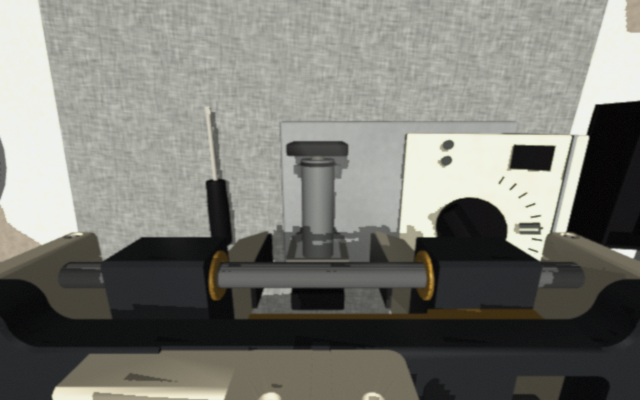

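>>> {"op": "arm_command", "data": {"steps": [[20,60,-40,0],[30,80,-90,0],[30,80,-100,0],[30,80,-100,0],[30,80,-100,0],[30,80,-100,0]]}}

```text
t: 15.5
position: [585.4, 15.2, 289.4]
tool_rot: [-2.143, -2.288, -0.002]
ft_force: [-0.3, -0.8, -0.9]
finger_gap: 59.8
```

```bash
python3 - <<'E'
from h import *
np.set_printoptions(precision=2,suppress=True)
print(cur())
z=grabw('w17'); W=cloud(z); p=z['p']
# tester frame cloud
O=np.r_[H-(-62*TX+16*TY),0]; A=np.array([np.r_[TX,0],np.r_[TY,0],[0,0,1]]); 
Q=(W-O)@A.T
c=Q[...,:].reshape(-1,3)
m=(abs(c[:,0]+62)<17)&(c[:,1]>-30)&(c[:,1]<62+12)&(c[:,2]>50)&(c[:,2]<72)
for lo in range(-30,74,8):
    k=c[m&(c[:,1]>lo)&(c[:,1]<lo+8)&(abs(c[:,0]+62)<4)]
    if len(k): print(lo-16,len(k),np.median(k[:,2]))
k=c[m&(c[:,2]>58)]; print('cyl y range (holder)',k[:,1].min()-16,k[:,1].max()-16,'x',k[:,0].min(),k[:,0].max())
for l in ['pointer','index_mark','knob_grip']:
    r=arm.landmark_of('wrist',l); print(l,[(np.array(x['at']),round(x['score'],2)) for x in r][:3])
E
```

```text
y 42.7 x 81.9 zg 308.2 t 15.50 gap 59.8 F [-0.3 -0.8 -0.9]
-38 4 67.13150456843033
-30 28 67.91691146866503
-22 28 67.46061547266515
-14 31 67.74787137162562
-6 34 68.17541714499973
2 28 67.76742230452913
10 35 67.99556380890621
18 31 67.90220828118781
26 34 67.87487748528997
34 33 67.92036522574013
42 33 67.73941399978348
50 27 61.898058130406234
cyl y range (holder) -45.9322718332014 52.27811509831851 x -78.80966724104134 -46.04493348505548
pointer []
index_mark [(array([405.6, 224. ]), 0.4)]
knob_grip [(array([365.7, 231.9]), 0.97)]
```

View pics/w17.png

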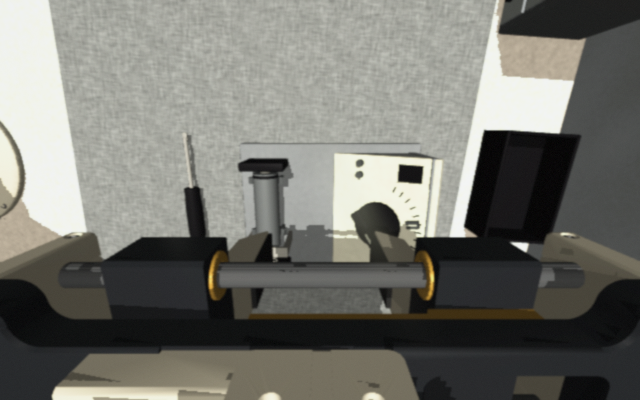

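Cell check: top line at 67.4–68.2 mm all along (level), cylinder end at +52.3 mm against 52 expected, so it is seated. Moving on to look at the knob.

>>> {"op": "arm_command", "data": {"steps": [[-30,0,0,0],[-70,20,0,0],[-100,40,0,0],[-115,55,0,0],[-115,55,0,0],[-115,55,0,0],[-115,55,0,0]]}}

```text
t: 16.28
position: [645.6, -95.8, 287.0]
tool_rot: [-2.142, -2.284, 0.001]
ft_force: [-0.2, 0.4, -0.3]
finger_gap: 59.5
```

```bash
python3 - <<'E'
from h import *
np.set_printoptions(precision=2,suppress=True)
print(cur())
z=grabw('w18')
for l in ['pointer','index_mark','knob_grip']:
    r=arm.landmark_of('wrist',l); print(l,[(np.array(x['at']),round(x['score'],2)) for x in r][:3])
save('w18c',cv2.resize(z['p'][80:230,240:440],None,fx=4,fy=4,interpolation=cv2.INTER_CUBIC))
E
```

```text
y -71.8 x 135.1 zg 305.8 t 16.28 gap 59.5 F [-0.2  0.4 -0.3]
pointer [(array([355. , 166.9]), 0.78), (array([152.2, 109.8]), 0.42)]
index_mark [(array([342.7, 300. ]), 0.63), (array([370.9, 131.8]), 0.52)]
knob_grip [(array([330.7, 140.4]), 0.85)]
```

View pics/w18c.png

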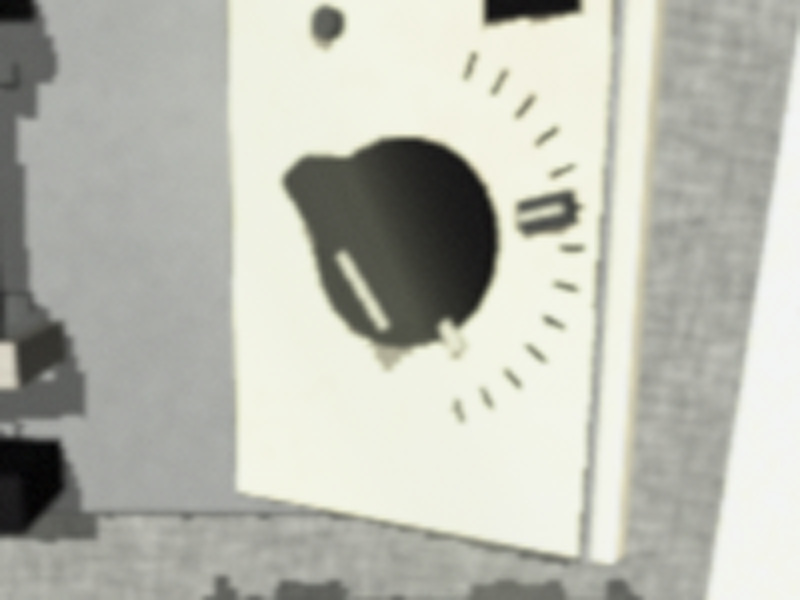

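```bash
cat >> h.py <<'E'
c35,s35=np.cos(np.radians(35)),np.sin(np.radians(35))
O=np.r_[H-0.7*TX-(-62*TX+16*TY),0]; A=np.array([np.r_[TX,0],np.r_[TY,0],[0,0,1]])
E_=np.array([c35,0,s35]);N_=np.array([-s35,0,c35]);C_=np.array([36+75*c35,0,34+75*s35])
def onpanel(z,u,v,off):
    Rm=R.from_rotvec(np.ravel(z['rvec'])).as_matrix(); o=A@(-Rm.T@np.ravel(z['tvec'])-O); d=A@(Rm.T@np.array([(u-z['cx'])/z['f'],(v-z['cy'])/z['f'],1]))
    p=o+d*(((C_+off*N_-o)@N_)/(d@N_)); r=p-C_; return r@E_, r[1]   # up-slope, left
def ang(z,u,v,off):
    a,b=onpanel(z,u,v,off); return 'ang %.1f deg r %.1f (%.1f,%.1f)'%(np.degrees(np.arctan2(b,a)),np.hypot(a,b),a,b)
def px(cx,cy,x0=240,y0=80,k=4): return x0+(cx+.5)/k-.5, y0+(cy+.5)/k-.5
E
python3 - <<'E'
from h import *
z=np.load('pics/w18.npz')
for n,c,o in [('ptr tip',(460,352),6),('ptr inner',(445,322),6),('tab in',(519,217),6),('tab out',(577,208),6),('line in',(525,215),6),('line out',(565,210),6),('bar line a',(342,255),40),('bar line b',(384,328),40)]:
    print(n,ang(z,*px(*c),o))
# disc centre via depth: check plane
W=cloud(z);Q=(W-O)@A.T; q=Q[80:230,240:440].reshape(-1,3); hN=(q-C_)@N_
k=q[(abs(hN)<6)]; b=((k-C_)@N_); print('panel off',np.median(b)); k=q[(hN>20)&(hN<45)&(abs(q[:,1])<60)]; 
print('bar top',np.percentile((k-C_)@N_,[50,95]))
t=k[(k-C_)@N_>37]; e=np.c_[(t-C_)@E_,t[:,1]].astype(np.float32); print(len(e),cv2.minAreaRect(e),cv2.fitLine(e,cv2.DIST_L2,0,.01,.01).ravel())
E
```

```text
ptr tip ang -53.4 deg r 40.1 (23.9,-32.2)
ptr inner ang -51.8 deg r 29.5 (18.2,-23.2)
tab in ang 12.1 deg r 43.0 (42.1,9.0)
tab out ang 11.1 deg r 61.2 (60.0,11.8)
line in ang 12.4 deg r 45.0 (44.0,9.6)
line out ang 11.2 deg r 57.5 (56.4,11.2)
bar line a ang -36.2 deg r 2.9 (2.4,-1.7)
bar line b ang -51.8 deg r 28.0 (17.3,-22.0)
panel off -0.05160916148510618
bar top [30.68359975 40.44571296]
589 ((-66.89596557617188, -18.15093994140625), (98.33406066894531, 176.9791259765625), 84.4887466430664) [  0.99586713   0.09082183 -17.941216    -2.7360847 ]
```

```bash
python3 - <<'E'
from h import *
z=np.load('pics/w18.npz')
f=lambda c,o: np.round(onpanel(z,*px(*c),o),1)
print('lower edge',f((231,240),0),'upper',f((603,240),0),'right-bottom corners',f((237,490),0),f((580,555),0))
print('disc right',f((498,240),8),'disc bottom',f((415,346),8),'disc top',f((407,137),8), 'disc UR',f((470,165),8))
# depth-based: tab blob = hN 3..8 beyond r 36
W=cloud(z);Q=(W-O)@A.T; r=Q-C_; hN=r@N_; e=r@E_; y=r[...,1]; rr=np.hypot(e,y)
m=(hN>6.0)&(hN<11)&(rr<36); 
pts=np.c_[e[m],y[m]]; 
x=np.c_[pts]; print('disc/depth extents e',pts[:,0].min(),pts[:,0].max(),'y',pts[:,1].min(),pts[:,1].max(),len(pts))
m=(hN>3.0)&(hN<9)&(rr>37)&(rr<66)&(e>20); print('tab',m.sum(),e[m].min(),e[m].max(),y[m].min(),y[m].max(),np.degrees(np.arctan2(y[m].mean(),e[m].mean())))
E
```

```text
lower edge [-73.7  -0.5] upper [66.   2.8] right-bottom corners [-73.2 -93.1] [ 65.1 -92.6]
disc right [36.5  2.4] disc bottom [  8.7 -31.2] disc top [ 4.2 32.4] disc UR [26.3 23.9]
disc/depth extents e -31.768534768316613 33.214111092399975 y -31.95998851722361 32.462802795979094 989
tab 131 22.868726339851158 57.72643454098937 -32.38728832236481 16.83734663319181 9.432388567509378
```

Pointer measures about −53° and the index tab (crop 548,213) about +12°, so the knob turns roughly +65°. My plan is to bring the open jaws over the bar, yawed to the target, and close them so the pads turn the bar flush.

```bash
cat >> h.py <<'E'
def tk(x,y,z,alpha):
    O2=O[:2]+0.7*TX; p=O2+x*TX+y*TY; a=np.radians(alpha); j=-np.sin(a)*TX+np.cos(a)*TY
    return to([p[0],p[1],z],j)
def curk():
    q,Rt,s=tool(); d=q[:2]-(O[:2]+0.7*TX); j=Rt[:2,1]; al=np.degrees(np.arctan2(-(j@TX),j@TY)); al=(al+90)%180-90
    return 'x %.1f y %.1f z %.1f alpha %.1f t %.2f gap %.1f F %s M %s'%(d@TX,d@TY,q[2],al,s['t'],s['finger_gap'],np.round(s['ft_force'],1),np.round(s['moment'],2))
E
python3 -c "
from h import *
print(curk(),tk(80,0.3,200,12))"
```

```text
x 73.8 y -55.3 z 288.3 alpha -89.8 t 16.48 gap 59.6 F [1.  1.  0.5] M [-0.07  0.02  0.01] (array([54.9,  6.9, 88.7]), np.float64(78.2), array([-0.16,  0.45,  0.38,  1.49, -0.18,  1.25,  0.31]), 16.48)
```

>>> {"op": "arm_command", "data": {"steps": [[10,1,10,7],[20,2,20,14],[30,4,30,21],[40,5,40,28],[50,6,50,35],[55,7,60,42],[55,7,70,49],[55,7,80,56]], "hand": 1}}

```text
t: 17.15
position: [649.0, -37.2, 208.6]
tool_rot: [-2.966, -1.009, 0.004]
ft_force: [0.6, -0.1, -0.0]
finger_gap: 91.9
```

```bash
python3 -c "
from h import *
print(curk(),tk(80,0.3,140,12))"
```

```text
x 80.1 y 2.4 z 208.6 alpha 34.0 t 17.15 gap 91.9 F [ 0.6 -0.1 -0. ] M [-0.09  0.14 -0.04] (array([-1.3,  2.3, 68.5]), np.float64(22.0), array([-0.37,  0.54,  0.56,  1.59, -0.31,  1.11, -0.65]), 17.15)
```

>>> {"op": "arm_command", "data": {"steps": [[-1,2,10,7],[-1,2,25,14],[-1,2,40,22],[-1,2,60,22],[-1,2,68,22],[-1,2,68,22],[-1,2,68,22]]}}

```text
t: 17.73
position: [648.9, -38.3, 140.7]
tool_rot: [-3.104, -0.428, 0.007]
ft_force: [0.2, -0.7, 0.4]
finger_gap: 91.7
```

```bash
python3 -c "
from h import *
print(curk(),tk(80,0.3,93,12)); z=grabw('w19')"
```

```text
x 80.0 y 1.3 z 140.7 alpha 12.1 t 17.73 gap 91.7 F [ 0.2 -0.7  0.4] M [-0.1   0.12  0.03] (array([-0. ,  1.4, 47.7]), np.float64(0.1), array([-0.4 ,  0.63,  0.61,  1.65, -0.42,  1.01, -0.95]), 17.73)
```

View pics/w19.png

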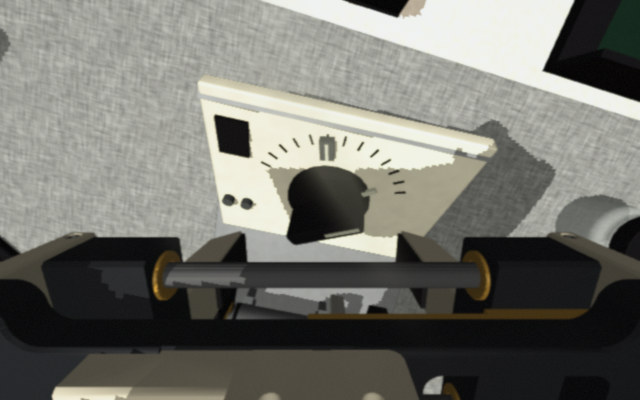

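>>> {"op": "arm_command", "data": {"steps": [[0,1.4,12,0],[0,1.4,24,0],[0,1.4,36,0],[0,1.4,47,0],[0,1.4,47,0],[0,1.4,47,0]]}}

```text
t: 18.28
position: [648.7, -39.6, 93.0]
tool_rot: [-3.104, -0.427, 0.009]
ft_force: [-0.0, -0.1, 0.8]
finger_gap: 91.6
```

```bash
python3 -c "
from h import *
print(curk(),tk(80,0.3,93,12)); z=grabw('w20')
for n in ['w19','w20']:
  z=np.load('pics/%s.npz'%n)
z=np.load('pics/w19.npz'); print('tab',ang(z,327.5,158,6),ang(z,326.5,140,6),'ptr',ang(z,376,190,6))"
```

```text
x 79.7 y -0.0 z 93.0 alpha 12.1 t 18.28 gap 91.6 F [-0.  -0.1  0.8] M [-0.04  0.16 -0.01] (array([ 0.3, -0.2,  0. ]), np.float64(0.1), array([-0.38,  0.69,  0.58,  1.67, -0.45,  0.93, -0.92]), 18.28)
tab ang 10.9 deg r 45.4 (44.6,8.6) ang 11.4 deg r 60.4 (59.2,12.0) ptr ang -52.9 deg r 40.2 (24.2,-32.1)
```

View pics/w20.png

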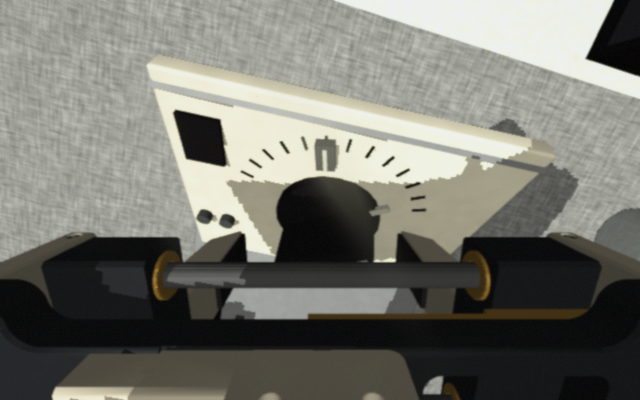

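>>> {"op": "arm_command", "data": {"steps": [[0,0,0,0],[0,0,0,0],[0,0,0,0],[0,0,0,0],[0,0,0,0],[0,0,0,0],[0,0,0,0]], "hand": -0.5, "newtons": 20}}

```text
t: 18.92
position: [649.7, -40.0, 94.2]
tool_rot: [-3.105, -0.427, 0.005]
ft_force: [-1.1, -0.6, 0.2]
finger_gap: 57.6
```

```bash
python3 -c "
from h import *
print(curk()); z=grabw('w21')"
```

```text
x 80.7 y -0.4 z 94.2 alpha 12.1 t 18.92 gap 57.6 F [-1.1 -0.6  0.2] M [-0.16  0.15  0.06]
```

View pics/w21.png

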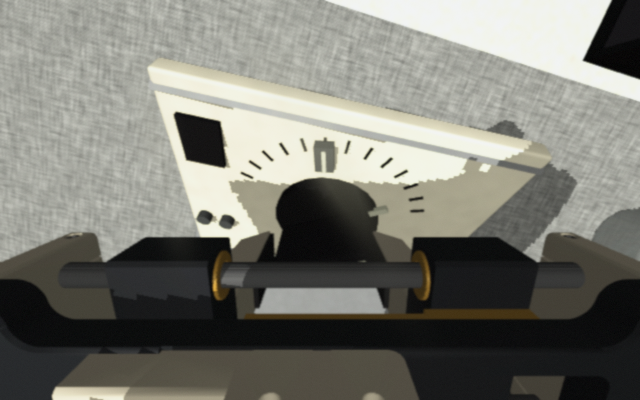

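Gap is stuck at 57.6 mm: the pads are pinching the bar's ends (bar still at (320,230), pointer still at (380,210)). I'll open a little, turn the jaws nearer the bar, close there, and then turn back with the bar held.

>>> {"op": "arm_command", "data": {"steps": [[0,0,0,0],[0,0,0,0],[0,0,0,6],[0,0,0,12],[0,0,0,19],[0,0,0,26],[0,0,0,33],[0,0,0,36]], "hand": 0.45}}

```text
t: 19.63
position: [649.6, -39.7, 94.0]
tool_rot: [-3.084, 0.563, 0.01]
ft_force: [0.4, 0.6, -0.4]
finger_gap: 66.6
```

>>> {"op": "arm_command", "data": {"steps": [[0,0,0,0],[0,0,0,0],[0,0,0,0],[0,0,0,0],[0,0,0,0],[0,0,0,0],[0,0,0,0]], "hand": -0.6, "newtons": 15}}

```text
t: 20.22
position: [649.5, -40.7, 94.3]
tool_rot: [-3.085, 0.564, 0.009]
ft_force: [-0.3, -2.4, 3.1]
finger_gap: 24.5
```

```bash
python3 -c "
from h import *
print(curk()); z=grabw('w22')"
```

```text
x 80.4 y -1.1 z 94.3 alpha -24.3 t 20.22 gap 24.5 F [-0.3 -2.4  3.1] M [-0.37  0.39 -0.05]
```

View pics/w22.png

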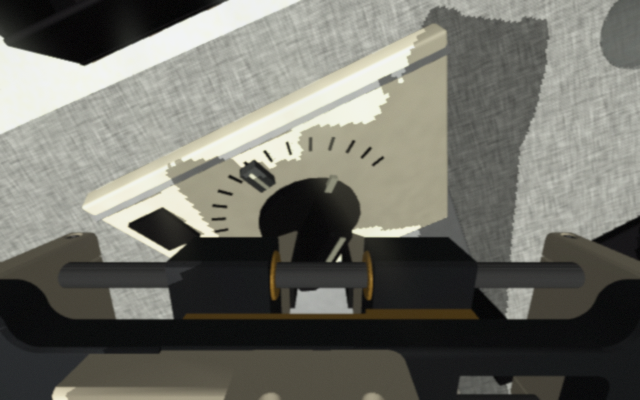

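>>> {"op": "arm_command", "data": {"steps": [[0,0,0,-5],[0,0,0,-10],[0,0,0,-15],[0,0,0,-20],[0,0,0,-25],[0,0,0,-30],[0,0,0,-34],[0,0,0,-34]], "hand": -1, "newtons": 10}}

```text
t: 20.93
position: [650.0, -40.1, 94.7]
tool_rot: [-3.112, -0.366, 0.004]
ft_force: [0.5, 0.8, 0.6]
finger_gap: 15.2
```

```bash
python3 -c "
from h import *
print(curk()); z=grabw('w23'); save('w23c',cv2.resize(z['p'][110:260,220:420],None,fx=4,fy=4,interpolation=cv2.INTER_CUBIC))"
```

```text
x 80.9 y -0.5 z 94.7 alpha 9.8 t 20.93 gap 15.2 F [0.5 0.8 0.6] M [-0.02  0.04 -0.18]
```

View pics/w23c.png

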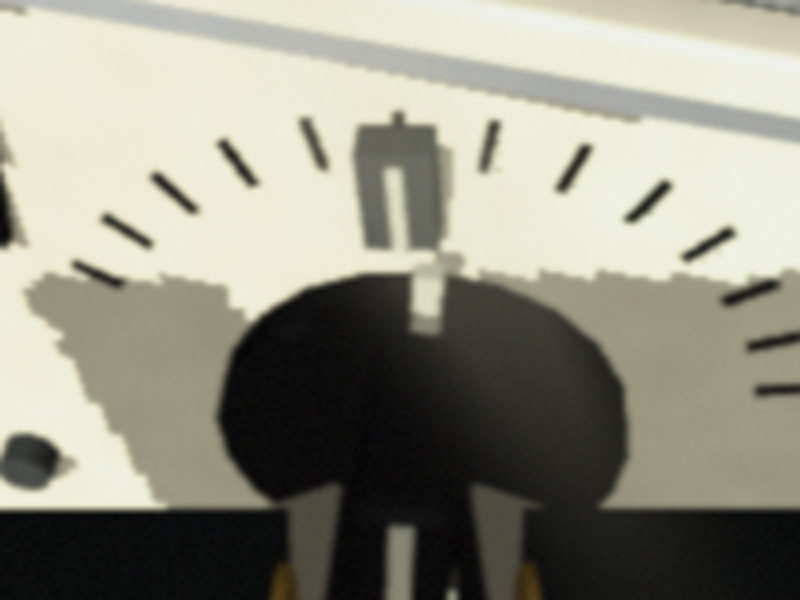

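```bash
python3 - <<'E'
from h import *
z=np.load('pics/w23.npz'); P=lambda a,b: px(a,b,220,110)
for n,c in [('tab line in',(400,248)),('tab line out',(393,168)),('ptr tip',(429,266)),('ptr in',(426,318))]: print(n,ang(z,*P(*c),6))
E
```

```text
tab line in ang 12.0 deg r 43.6 (42.7,9.0)
tab line out ang 11.8 deg r 57.0 (55.8,11.7)
ptr tip ang 6.8 deg r 40.6 (40.3,4.8)
ptr in ang 7.0 deg r 30.4 (30.1,3.7)
```

>>> {"op": "arm_command", "data": {"steps": [[0,0,0,-2],[0,0,0,-4],[0,0,0,-6],[0,0,0,-6],[0,0,0,-6],[0,0,0,-6]]}}

```text
t: 21.48
position: [649.7, -40.1, 94.9]
tool_rot: [-3.09, -0.519, 0.004]
ft_force: [-1.3, 0.2, 3.2]
finger_gap: 15.8
```

```bash
python3 -c "
from h import *
print(curk()); z=grabw('w24'); save('w24c',cv2.resize(z['p'][110:260,220:420],None,fx=4,fy=4,interpolation=cv2.INTER_CUBIC))"
```

```text
x 80.7 y -0.6 z 94.9 alpha 15.5 t 21.48 gap 15.8 F [-1.3  0.2  3.2] M [-0.24  0.59 -0.18]
```

View pics/w24c.png

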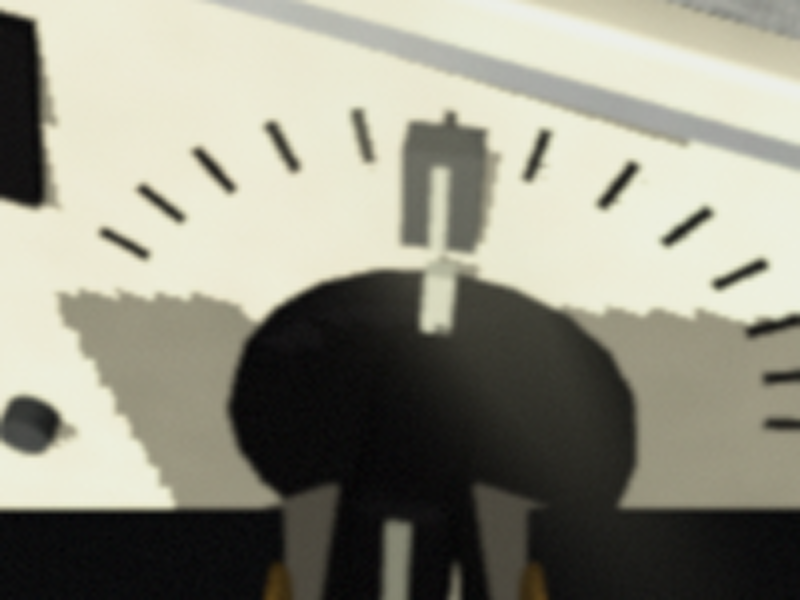

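```bash
python3 - <<'E'
from h import *
z=np.load('pics/w24.npz'); P=lambda a,b: px(a,b,220,110)
for n,c in [('tab line in',(439,246)),('tab line out',(439,168)),('ptr tip',(441,264)),('ptr in',(436,318))]: print(n,ang(z,*P(*c),6))
E
```

```text
tab line in ang 11.6 deg r 43.9 (43.1,8.8)
tab line out ang 12.1 deg r 56.9 (55.6,11.9)
ptr tip ang 11.0 deg r 40.7 (40.0,7.8)
ptr in ang 11.3 deg r 30.1 (29.6,5.9)
```

Pointer is at about 11.1° and the index at about 11.8°. Letting go and rising.

>>> {"op": "arm_command", "data": {"steps": [[0,0,0,-0.7],[0,0,0,-0.7]]}}

```text
t: 21.7
position: [649.8, -40.2, 94.9]
tool_rot: [-3.086, -0.539, 0.004]
ft_force: [-2.5, 1.0, 4.0]
finger_gap: 16.0
```

>>> {"op": "arm_command", "data": {"steps": [[0,0,0,0],[0,0,0,0],[0,0,0,0],[0,0,0,0],[0,0,-20,0],[0,0,-50,0],[0,0,-80,0],[0,0,-80,0]], "hand": 0.0}}

```text
t: 22.37
position: [654.1, -41.9, 181.2]
tool_rot: [-3.089, -0.538, -0.011]
ft_force: [1.3, -0.0, 0.8]
finger_gap: 46.0
```

```bash
python3 -c "
from h import *
print(curk()); z=grabw('w25'); save('w25c',cv2.resize(z['p'][110:260,220:420],None,fx=4,fy=4,interpolation=cv2.INTER_CUBIC))"
```

```text
x 84.9 y -2.6 z 181.2 alpha 16.2 t 22.37 gap 46.0 F [ 1.3 -0.   0.8] M [-0.06  0.05  0.03]
```

View pics/w25c.png

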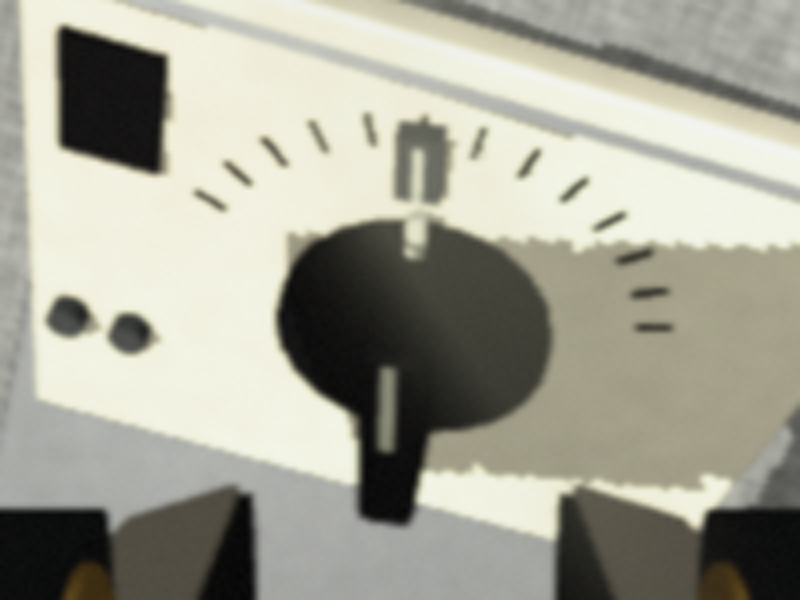

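>>> {"op": "arm_command", "data": {"steps": [[0,0,-40,0],[0,0,-80,0],[0,0,-110,0],[0,0,-110,0],[0,0,-110,0],[0,0,-110,0]]}}

```text
t: 22.92
position: [651.8, -41.8, 287.3]
tool_rot: [-3.087, -0.539, -0.004]
ft_force: [-0.9, 0.8, -0.2]
finger_gap: 45.9
```

```bash
python3 - <<'E'
from h import *
z=np.load('pics/w25.npz'); P=lambda a,b: px(a,b,220,110)
for n,c in [('tab line in',(418,198)),('tab line out',(417,150)),('ptr tip',(418,216)),('ptr in',(415,252))]: print(n,ang(z,*P(*c),6))
print(curk(),tk(10,-30,295,100))
E
```

```text
tab line in ang 11.4 deg r 44.4 (43.6,8.8)
tab line out ang 12.1 deg r 56.7 (55.4,11.9)
ptr tip ang 11.2 deg r 39.6 (38.8,7.7)
ptr in ang 11.6 deg r 29.2 (28.6,5.9)
x 82.7 y -2.4 z 287.3 alpha 16.2 t 22.92 gap 45.9 F [-0.9  0.8 -0.2] M [-0.03  0.16  0.01] (array([-77.4,   6.1,  -8. ]), np.float64(-83.8), array([-0.43,  0.49,  0.66,  1.5 , -0.31,  1.26, -0.95]), 22.92)
```

>>> {"op": "arm_command", "data": {"steps": [[-35,0,0,0],[-70,0,0,0],[-105,0,0,0],[-140,0,0,0],[-160,0,0,0],[-160,0,0,0],[-160,0,0,0],[-160,0,0,0]]}}

```text
t: 23.58
position: [501.5, -95.1, 285.7]
tool_rot: [-3.086, -0.541, -0.002]
ft_force: [0.8, 0.4, -0.6]
finger_gap: 45.9
```

```bash
python3 - <<'E'
from h import *
print(curk())
z=grabw('w26'); W=cloud(z); Q=(W-O)@A.T; c=Q.reshape(-1,3)
m=(abs(c[:,0]+62)<17)&(c[:,1]>-44)&(c[:,1]<74)&(c[:,2]>50)&(c[:,2]<74)
for lo in (-46,-30,-10,10,30,44):
    k=c[m&(c[:,1]-16>lo)&(c[:,1]-16<lo+8)&(abs(c[:,0]+62)<4)]
    if len(k): print(lo,len(k),np.round(np.median(k[:,2]),1))
k=c[m&(c[:,2]>60)]; print('x mean',np.median(k[:,0]),'ymax',k[:,1].max()-16)
p,d=arm.grab_frame('top'); save('top9',cv2.resize(p[90:290,140:480],None,fx=2.3,fy=2.3,interpolation=cv2.INTER_CUBIC))
E
```

```text
x -70.7 y -46.1 z 285.7 alpha 16.3 t 23.58 gap 45.9 F [ 0.8  0.4 -0.6] M [-0.07  0.12 -0.03]
-46 35 67.7
-30 37 67.5
-10 35 67.6
10 36 68.2
30 37 68.2
44 36 68.2
x mean -60.16935733749054 ymax 57.951553810605034
```

View pics/w26.png

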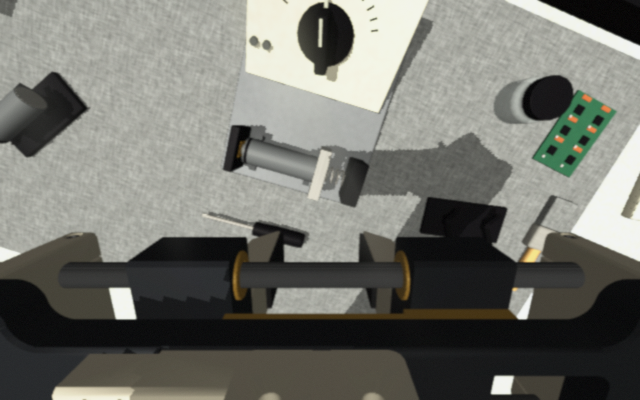

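View pics/top9.png

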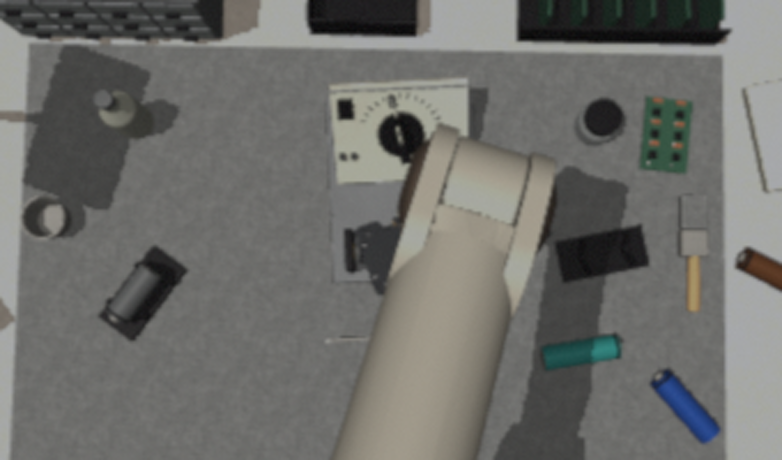

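The wrist view shows the cell in both vees at (285,158), with its nub on the post (240,150) and its flat end under the strap (320,172). The pointer is on the index, and nothing else has moved. Handing in.

```bash
python3 -c "
from station import arm
print(arm.job_done(), arm.get_state()['t'])"
```

```text
the job is handed in; nothing more can be done
the job is handed in; nothing more can be done
```

The long cell is seated in the spring holder, the knob pointer is on the index tab, and the job was handed in at about 24 s of the 53 s allowed.

**What I did**
- **Cell:** I gripped it between the vees of its rest and tilted it to 25° by pressing the nub end on the end post. Then I slid the flat end under the strap, pressed the spring and levelled the cell. I eased the nub back until the post carried the spring force, then let go.
- **Knob:** I turned it with the jaws from about −53° to the index at about +12°, then let go and backed off.

**Last checks**
- **Cell position:** its top line measures 67.5–68.2 mm all along (68 expected), so it is level. The cylinder end was at +52.3 mm (52 expected), measured before the knob work. In the final view the cell is under the strap with its nub on the post.
- **Knob:** after release the pointer reads 11.2–11.6° and the index 11.4–12.1°, so they agree within about half a degree.
- **Other things:** what the final views show stands where it was; the arm hides part of the top view.

**What did not work at first**
- The cell did not tilt by itself in a light grip.
- The first closing on the knob only pinched the bar's ends. I opened and turned the jaws closer to the bar before closing again.
- My first tilt-fit method gave a wrong value at steep tilt, so I used the cell's end face instead.
- The fitted cell axis sits 1–2 mm off sideways from the nominal, which is about the camera calibration error.

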